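# Fit and lock a cup rack, then unnest the cups into their size rows

## Task

Set the blue rack frame flat on the steel base with both holes over the two pins (yellow-marked hole on the yellow pin), then swing the red arm over it, all the way to its end stop, to lock it. Only then pull the nested sample cups apart and stand every cup upright on the base in the rack slot of its size: small in the narrow slot, medium in the middle one, large in the wide one. Leave the other things on the bench where they are.

Things in the scene. Friction and masses are not known exactly. Their poses are not given: they have to be found in the camera images.
- fixture: Dark steel base plate fixed to the bench, 250 (its x) by 280 (its y) by 15 mm thick, flat top. Origin on the underside (bench height), at the point that lies under the rack frame's origin when the frame is in place; the plate runs from -125 to 125 mm in x and -150 to 130 mm in y. Two upright pins and the lock arm stand on it.
- pin_plain (a point): Tip of the plain steel pin at (23, 101) mm in the fixture's frame: 12 mm thick, 23 mm high above the plate, its upper 8 mm tapering to 5 mm; the tip is 38 mm above the bench.
- pin_yellow (a point): Tip of the yellow pin at (23, -101) mm in the fixture's frame; same size as the plain pin.
- lock_arm (a joint): Angle of the red lock arm about its upright pivot, rad: 0 = parked, pointing to the fixture's -y, clear of the frame; it grows counter-clockwise seen from above, up to the end stop at 1.815, where the arm lies over the yellow-holed end bar of the seated frame with 3 mm of air. No spring; light friction (about 1.5 N at the knob) keeps it where it is left.
- lock_pivot (a point): Pivot axis of the lock arm, at (-100, -137) mm in the fixture's frame, 33 mm above the bench (mid-thickness of the arm; the arm is 10 mm thick, 22 mm wide, its underside 28 mm above the bench).
- lock_knob (a point): Centre of the top of the lock arm's upright round black knob: 18 mm diameter, 35 mm tall, 85 mm from the pivot; its top is 73 mm above the bench, its foot (arm's upper face) at 38 mm.
- frame: Loose blue rack frame, 222 (its x) by 244 (its y) by 10 mm thick, about 350 g, lying flat on the bench beside the fixture; origin at the centre of its underside. Three slots, open right through, run along its y side by side. In place it lies flat on the fixture plate, its origin 15 mm above the bench and its axes along the fixture's.
- slot_small (a point): Centre of the narrow slot, at (-76, 0, 0) mm in the frame: 46 mm wide (x), 160 mm long (y); holds two small cups side by side, e.g. at y = -46 and 46 mm.
- slot_medium (a point): Centre of the middle slot, at (-12, 0, 0) mm in the frame: 58 mm wide (x), 160 mm long (y); holds two medium cups, e.g. at y = -46 and 46 mm.
- slot_large (a point): Centre of the wide slot, at (64, 0, 0) mm in the frame: 70 mm wide (x), 160 mm long (y); holds two large cups, e.g. at y = -46 and 46 mm.
- hole_plain (a point): Centre of the blue end bar's hole (14.5 mm diameter, through) at the frame's underside, at (23, 101, 0) mm in the frame; belongs on the plain pin.
- hole_yellow (a point): Centre of the yellow-marked hole (14.5 mm, through) at the frame's underside, at (23, -101, 0) mm in the frame; belongs on the yellow pin.
- frame_handle (a point): Middle of the top edge of the frame's black upright grip tab: 10 mm thick (frame's x), 56 mm long (frame's y), rising 40 mm above the frame's 10 mm; at (23, 0, 50) mm in the frame. The frame balances about it.
- large1: Open violet large plastic cup, upright straight cylinder 62 mm outer diameter, 55 mm tall, wall 3 mm, floor 4 mm; origin at the centre of its underside. Always present; other cups may stand nested inside it.
- medium1: Open green medium plastic cup, upright straight cylinder 50 mm outer diameter, 75 mm tall, wall 3 mm, floor 4 mm; origin at the centre of its underside. May be absent. Starts nested in large1, on its floor, its rim then about 24 mm above the large cup's rim.
- small1: Open orange small plastic cup, upright straight cylinder 38 mm outer diameter, 95 mm tall, wall 3 mm, floor 4 mm; origin at the centre of its underside. May be absent. Starts nested in medium1 (rim about 24 mm above the medium's) or, if that is absent, straight in large1.
- large2: Open violet large plastic cup, upright straight cylinder 62 mm outer diameter, 55 mm tall, wall 3 mm, floor 4 mm; origin at the centre of its underside. Always present; other cups may stand nested inside it.
- medium2: Open green medium plastic cup, upright straight cylinder 50 mm outer diameter, 75 mm tall, wall 3 mm, floor 4 mm; origin at the centre of its underside. May be absent. Starts nested in large2, on its floor, its rim then about 24 mm above the large cup's rim.
- small2: Open orange small plastic cup, upright straight cylinder 38 mm outer diameter, 95 mm tall, wall 3 mm, floor 4 mm; origin at the centre of its underside. May be absent. Starts nested in medium2 (rim about 24 mm above the medium's) or, if that is absent, straight in large2.
- jar: Bystander: specimen jar with red lid, 64 mm across, 75 mm tall; origin at the centre of its underside. Leave it alone.
- bottle: Bystander: amber bottle, 60 mm across, 130 mm tall; origin at the centre of its underside. Leave it alone.
- tip_box: Bystander: tip box with green top, 85 by 120 by 62 mm; origin at the centre of its underside. Leave it alone.
- dishes: Bystander: pile of round dishes, 90 mm across, 42 mm tall; origin at the centre of its underside. Leave it alone.

How it is judged:
By the outcome, as a careful person would: the job done as asked, in the order asked, and still so for the second after the job is handed in, with the robot touching nothing.
Of medium1, medium2, small1, small2 only 2 to 4 are there at a start; the rules pass over those that are not, and their reading is None.
At some moment in a run one of large1, large2, frame may be knocked a few centimetres aside while the robot is not near it.
It also fails if it takes over 208 s, if anything falls off the work surface, if the arm or the gripper's body presses on something with over 40 N, if the wrist force passes 120 N, or if a joint passes its speed limit or range.

## Robot

A 6-joint arm with a two-finger parallel gripper is mounted at the origin on the work surface. World frame = base frame: x ahead of the robot, y to its left, z up, the work surface at z = 0. Lengths are in mm, angles in rad, forces in N, time in s.
With the tool pointing down it reaches from about 350 to 1000 mm from the base axis. Payload 7.1 kg.
Tool frame: the origin (TCP) lies at the very end of the fingers, on their centre line; the grasp point (between the pads) lies 19 mm behind it (manip.grip_point_offset is the distance from the TCP to the grasp point, in mm); z points along the fingers, x is the direction in which the jaws open and shut, and the axes are right-handed (so a half turn about z gives the same grasp; the last joint's range is limited). The gripper opens to 85 mm and grips with 20 to 120 N. Pads are 22 mm wide; open, the fingers measure 114 mm over their backs; the gripper's body (76 mm by 85 mm) begins 54 mm behind the grasp point. The pads swing forward as they close: fully open they stand 13 mm farther back than shut.
Start: joints at [-1.316, 0.423, 1.63, -0, 1.089, -0.019], TCP at [169.013, -601.697, 231.319] pointing down, gripper open.
Joint ranges: [-3, 3], [-0.9, 2.11], [0.09, 2.58], [-1.31, 4.45], [0.11, 2.69], [-2.54, 2.54]. Speed limits (rad/s): [2.39, 2.39, 3.01, 3.14, 3.14, 3.14].

## Interface

Orientations are given as a unit quaternion [x, y, z, w].
In Python, from rig import manip gives the robot as it stands.
- The arm moves only by the tool servo_tool, never from a script. Its argument "series" is a list of rows, each an object of numbers: "dx", "dy", "dz": the shift along the tool's x, y, z in m; "ax", "ay", "az": the turn, a rotation vector about the tool's x, y, z in rad; "hand": the opening, from 0 (shut) to 1 (fully open). In form: [{"dx": .., "dy": .., "dz": .., "ax": .., "ay": .., "az": .., "hand": ..}, ...]. A call has 1 to 10 rows; each row shifts and turns the pose as measured when the row begins, along the tool's axes as they then stand; what a row does not reach is not made up. A row lasts 1/8 s, in which the tool goes at most 62.5 mm and 10.7 degrees, less where a joint would pass 70% of its speed; a pose out of reach is approached as far as the arm can. A call with a gripper value outside its range is refused whole. The fingers move at their own pace and stop on an object; the grip force is fixed at half the most. Time passes only in rows, so rows that do not move let the fingers close. It gives the time, the measured TCP pose, the force and the opening at its end, in the units of the state.
- manip.sense(): the state, without advancing time (a new reading comes with each control period).
- manip.snapshot(name): name is "side" or "top"; returns a dict with "color" (384x512x3 uint8, red, green, blue), "camera_matrix" (3x3 intrinsics, pixels), "D" ([k1, k2, p1, p2, k3] as OpenCV has them; the pictures are not rectified), "rvec" (rotation vector, rad) and "tvec" (3), from world to camera coordinates, as OpenCV has them. Camera axes: x right, y down, z forward; pixel columns grow to the right and rows downward; lengths in mm; the calibration is good to about 2 mm. A picture is of the moment at which its call begins. There is no depth.
- manip.hand_in(): hands the job in, once; it reports no verdict.
The state is a dict: "time": time; "joints": joint angles; "qd": joint speeds; "joint_torque": joint torques, N m; "tool_pos": TCP position; "tool_rot": TCP orientation; "ft_force": force on the tool from outside, world axes, zero at the start; "ft_torque": the same for the moment, N m; "finger_gap": finger opening in mm.
Only numpy, scipy, OpenCV 4.12 (cv2) and the standard library are available. Lean on these libraries where they do the work, as an engineer would, in place of code of your own. Each camera call takes 0.05 s, during which the arm holds its last target. There are 200 camera calls.

## Working session

There is one attempt and no reset: what is moved stays moved. The work goes in short steps, Python scripts to look and compute and a tool call to move; the robot and the scene stay as the last step left them, time stands still between calls to the robot, and variables do not carry over. Pictures are saved under pics/ and viewed, about 12 in all and at most 16, crops included, and the job is handed in when it is done.

Besides the shell and the picture viewer there is one more tool, called after "Call:" as name(argument=value, ...), one argument or row to a line, values as JSON. servo_tool: Moves the arm, as the interface text tells. Its arguments: {"type":"object","properties":{"series":{"type":"array"}},"required":["series"]}

```bash
ls; mkdir -p pics
cat > h.py <<'E'
import numpy as np, cv2
from rig import manip
def snap(n,f,crop=None,scale=1):
    s=manip.snapshot(n); im=s["color"][:,:,::-1]
    np.savez(f"cam_{n}.npz",**{k:np.array(s[k],float) for k in("camera_matrix","D","rvec","tvec")}); cv2.imwrite(f"pics/{f}_full.png",im)
    if crop: x0,y0,x1,y1=crop; im=im[y0:y1,x0:x1]
    im=cv2.resize(np.ascontiguousarray(im),None,fx=scale,fy=scale,interpolation=cv2.INTER_CUBIC)
    cv2.imwrite(f"pics/{f}.png",im)
def ray(n,u,v,z):
    c=np.load(f"cam_{n}.npz"); R=cv2.Rodrigues(c["rvec"])[0]
    p=cv2.undistortPoints(np.array([[[u,v]]],float),c["camera_matrix"],c["D"])[0,0]
    d=R.T@np.array([p[0],p[1],1]); o=-R.T@c["tvec"].ravel()
    return o+d*(z-o[2])/d[2]
def proj(n,P):
    c=np.load(f"cam_{n}.npz")
    return cv2.projectPoints(np.array(P,float).reshape(-1,1,3),c["rvec"],c["tvec"],c["camera_matrix"],c["D"])[0][:,0]
E
python3 - <<'E'
from h import *
snap("top","t0",None,1.5); snap("side","s0",None,1.5)
for n in("top","side"):
    c=np.load(f"cam_{n}.npz");R=cv2.Rodrigues(c["rvec"])[0];print(n,-R.T@c["tvec"].ravel())
s=manip.sense();print(s["tool_pos"],s["tool_rot"],s["finger_gap"],s["time"],s["ft_force"])
E
```

```text
pics
top [406.47362523  52.65119084 983.26581565]
side [ 513.6887007  -857.71043691  697.37029513]
[ 168.8803926  -601.22671575  230.61056336] [ 7.96989702e-01 -6.03992477e-01 -5.53544060e-04 -4.41899006e-04] 85.17222274911974 0.1 [ 0.12069905 -1.17350283  0.01789807]
```

View pics/t0.png

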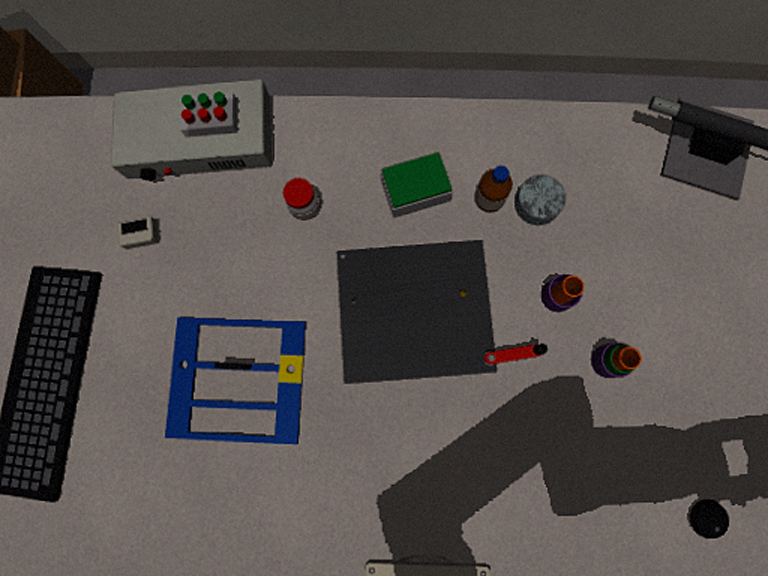

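View pics/s0.png

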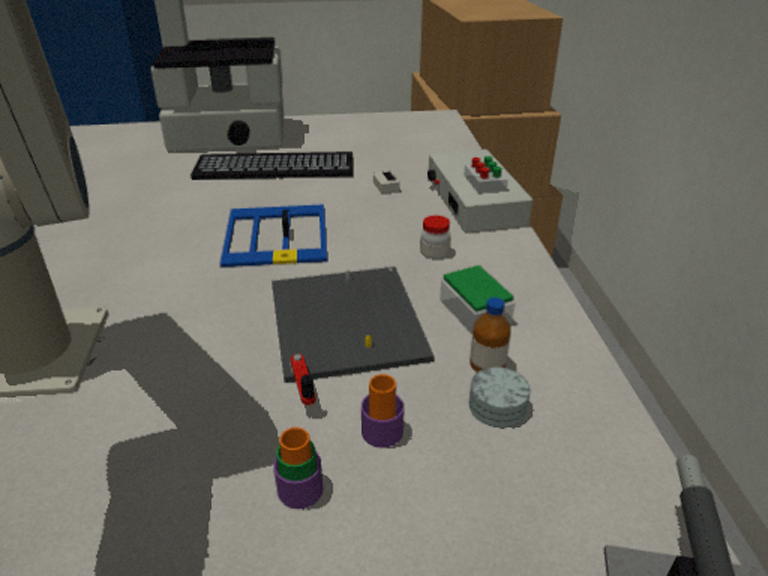

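The top view shows the frame (centre about 235,380), the plate (415,312), the red arm parked (490,357 to 540,349), stack A with large and small cups (561,292), and stack B with large, medium and small cups (612,358). I'll enlarge these to measure them.

Run:
```python
import cv2
im=cv2.imread("pics/t0_full.png")
cv2.imwrite("pics/c1.png",cv2.resize(im[155:305,105:270],None,fx=4,fy=4,interpolation=cv2.INTER_CUBIC)[:,:660])
a=im[155:260,215:435]
cv2.imwrite("pics/c2.png",cv2.resize(a,None,fx=3.6,fy=3.6,interpolation=cv2.INTER_CUBIC))
```

```text
(no output)
```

View pics/c1.png

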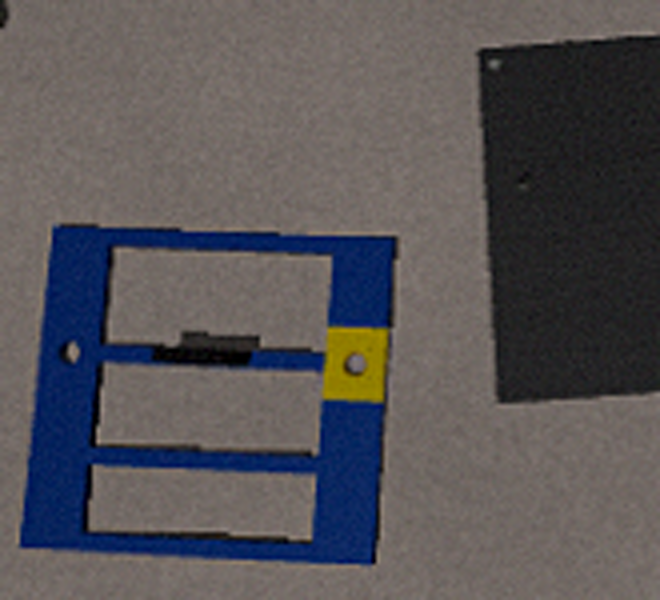

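View pics/c2.png

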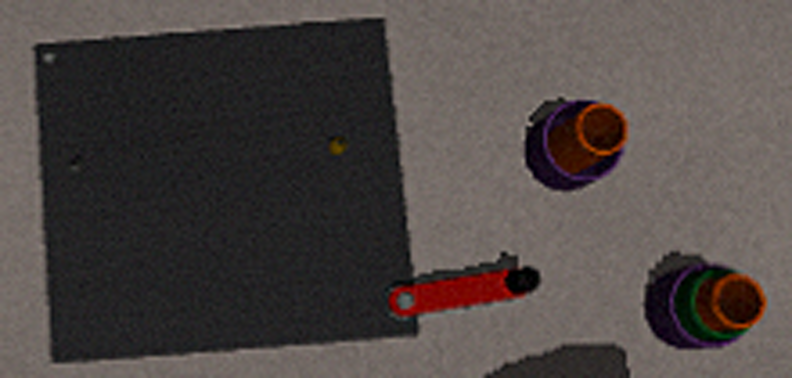

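```bash
cat >> h.py <<'E'
from scipy.optimize import least_squares
def fit(n,px,pts,x0):
    px=np.array(px,float)
    def f(q):
        c,s=np.cos(q[2]),np.sin(q[2]);P=np.array(pts,float);W=P.copy()
        W[:,0]=q[0]+c*P[:,0]-s*P[:,1];W[:,1]=q[1]+s*P[:,0]+c*P[:,1]
        return (proj(n,W)-px).ravel()
    r=least_squares(f,x0);return r.x,r.fun.reshape(-1,2)
def loc(P,q,p):
    c,s=np.cos(q[2]),np.sin(q[2]);return [q[0]+c*p[0]-s*p[1],q[1]+s*p[0]+c*p[1]]
E
python3 - <<'E'
from h import *
f1=lambda u,v:((u+.5)/4-.5+105,(v+.5)/4-.5+155)
f2=lambda u,v:((u+.5)/3.6-.5+215,(v+.5)/3.6-.5+155)
np.set_printoptions(precision=3,suppress=True)
q,r=fit("top",[f1(53,227),f1(398,237),f1(376,562),f1(22,546),f1(70,351),f1(355,364)],[[111,122,10],[111,-122,10],[-111,-122,10],[-111,122,10],[23,101,8],[23,-101,8]],[200,300,0])
print("frame",q);print(r); F=q
print("handle px",(proj("top",[loc(0,F,(23,28))+[50],loc(0,F,(23,-28))+[50]])-[105,155])*4, loc(0,F,(23,0)))
q,r=fit("top",[f2(35,44),f2(384,18),f2(417,335),f2(53,361),f2(76,163),f2(338,147),f2(404,300)],[[125,130,15],[125,-150,15],[-125,-150,15],[-125,130,15],[23,101,36],[23,-101,36],[-100,-137,38]],[400,0,0])
print("fix",q);print(r)
print("pivot",loc(0,q,(-100,-137)),"knob",ray("top",*f2(523,279),73), "goal handle",loc(0,q,(23,0)))
print("knob model",loc(0,q,(-100,-222)))
for n,u,v,z in(("sA",602,130,99),("LA",584,140,55),("sB",738,302,103),("LB",709,307,55)): print(n,ray("top",*f2(u,v),z))
# side view rims
for n,u,v,z in(("sA",383,384,99),("LA",383,410,55),("sB",296,438,103),("LB",299,466,55)): print("side",n,ray("side",u/1.5,v/1.5,z))
E
```

```text
frame [415.062 358.253  -0.004]
[[ 0.431 -0.331]
 [-0.929 -0.116]
 [-0.382  0.398]
 [-0.016  0.305]
 [ 0.456  0.16 ]
 [ 0.464 -0.421]]
handle px [[151.358 351.319]
 [233.777 354.423]] [np.float64(438.0613385888099), np.float64(358.1646185771813)]
fix [550.108  41.556   0.099]
[[-0.365 -0.148]
 [ 0.318 -0.065]
 [ 0.677  0.143]
 [-0.719  0.444]
 [-0.305 -0.055]
 [ 0.395 -0.987]
 [-0.009  0.539]]
pivot [np.float64(464.08788886885577), np.float64(-104.62702795177061)] knob [ 480.273 -184.491   73.   ] goal handle [np.float64(572.9960162902139), np.float64(43.82168299437808)]
knob model [np.float64(472.45995002645407), np.float64(-189.2137207111724)]
sA [ 585.467 -237.141   99.   ]
LA [ 586.417 -237.687   55.   ]
sB [ 465.022 -326.831  103.   ]
LB [ 464.163 -325.761   55.   ]
side sA [ 587.985 -242.7     99.   ]
side LA [ 587.457 -249.261   55.   ]
side sB [ 468.96  -330.452  103.   ]
side LB [ 469.107 -335.026   55.   ]
```

```bash
cat >> h.py <<'E'
from scipy.spatial.transform import Rotation as Ro
def yaw(s): 
    x=Ro.from_quat(s["tool_rot"]).as_matrix()[:,0]; return np.arctan2(x[1],x[0])
def plan(wps, tyaw=None, step=58, p=None, th=None):
    """wps world mm; prints per-row tool steps, turn spread over first rows"""
    s=manip.sense(); p=np.array(s["tool_pos"]) if p is None else np.array(p,float); th=yaw(s) if th is None else th
    print("at",np.round(p,1),"yaw",round(th,3),"t",s["time"],"F",np.round(s["ft_force"],1),"gap",round(s["finger_gap"],1))
    left=0 if tyaw is None else (tyaw-th+np.pi)%(2*np.pi)-np.pi
    for w in wps:
        d=np.array(w)-p; n=max(1,int(np.ceil(np.linalg.norm(d)/step)))
        for i in range(n):
            a=np.clip(left,-.185,.185); left-=a
            D=d/n; print(f"dx {1e-3*(np.cos(th)*D[0]+np.sin(th)*D[1]):.4f} dy {1e-3*(np.sin(th)*D[0]-np.cos(th)*D[1]):.4f} dz {-1e-3*D[2]:.4f} az {-a:.4f}"); th+=a
        p=np.array(w,float); print("--",w)
E
python3 - <<'E'
from h import *
print(Ro.from_quat(manip.sense()["tool_rot"]).as_matrix().round(4))
plan([(440,-200,230),(520,60,230),(438,358,110)],0)
E
```

```text
[[ 2.704e-01 -9.628e-01 -3.000e-04]
 [-9.628e-01 -2.704e-01  1.400e-03]
 [-1.400e-03 -0.000e+00 -1.000e+00]]
at [ 168.9 -601.2  230.6] yaw -1.297 t 0.1 F [ 0.1 -1.2  0. ] gap 85.2
dx -0.0348 dy -0.0411 dz 0.0001 az -0.1850
dx -0.0266 dy -0.0468 dz 0.0001 az -0.1850
dx -0.0176 dy -0.0509 dz 0.0001 az -0.1850
dx -0.0079 dy -0.0532 dz 0.0001 az -0.1850
dx 0.0020 dy -0.0538 dz 0.0001 az -0.1850
dx 0.0119 dy -0.0525 dz 0.0001 az -0.1850
dx 0.0213 dy -0.0494 dz 0.0001 az -0.1850
dx 0.0300 dy -0.0446 dz 0.0001 az -0.0020
dx 0.0301 dy -0.0446 dz 0.0001 az -0.0000
-- (440, -200, 230)
dx 0.0160 dy -0.0520 dz -0.0000 az -0.0000
dx 0.0160 dy -0.0520 dz -0.0000 az -0.0000
dx 0.0160 dy -0.0520 dz -0.0000 az -0.0000
dx 0.0160 dy -0.0520 dz -0.0000 az -0.0000
dx 0.0160 dy -0.0520 dz -0.0000 az -0.0000
-- (520, 60, 230)
dx -0.0137 dy -0.0497 dz 0.0200 az -0.0000
dx -0.0137 dy -0.0497 dz 0.0200 az -0.0000
dx -0.0137 dy -0.0497 dz 0.0200 az -0.0000
dx -0.0137 dy -0.0497 dz 0.0200 az -0.0000
dx -0.0137 dy -0.0497 dz 0.0200 az -0.0000
dx -0.0137 dy -0.0497 dz 0.0200 az -0.0000
-- (438, 358, 110)
```

Call:
servo_tool(
  series=[
    {"dx":-0.035,"dy":-0.041,"dz":0,"ax":0,"ay":0,"az":-0.185,"hand":1},
    {"dx":-0.0266,"dy":-0.047,"dz":0,"ax":0,"ay":0,"az":-0.185,"hand":1},
    {"dx":-0.0176,"dy":-0.051,"dz":0,"ax":0,"ay":0,"az":-0.185,"hand":1},
    {"dx":-0.008,"dy":-0.053,"dz":0,"ax":0,"ay":0,"az":-0.185,"hand":1},
    {"dx":0.002,"dy":-0.054,"dz":0,"ax":0,"ay":0,"az":-0.185,"hand":1},
    {"dx":0.012,"dy":-0.0525,"dz":0,"ax":0,"ay":0,"az":-0.185,"hand":1},
    {"dx":0.021,"dy":-0.049,"dz":0,"ax":0,"ay":0,"az":-0.185,"hand":1},
    {"dx":0.03,"dy":-0.045,"dz":0,"ax":0,"ay":0,"az":0,"hand":1},
    {"dx":0.03,"dy":-0.045,"dz":0,"ax":0,"ay":0,"az":0,"hand":1},
  ],
)

```text
time: 1.23
tool_pos: [438.9, -185.3, 228.9]
tool_rot: [1.0, 0.01, -0.001, -0.001]
ft_force: [0.5, -0.5, 0.4]
finger_gap: 85.6
```

Call:
servo_tool(
  series=[
    {"dx":0.016,"dy":-0.052,"dz":0,"ax":0,"ay":0,"az":0,"hand":1},
    {"dx":0.016,"dy":-0.052,"dz":0,"ax":0,"ay":0,"az":0,"hand":1},
    {"dx":0.016,"dy":-0.052,"dz":0,"ax":0,"ay":0,"az":0,"hand":1},
    {"dx":0.016,"dy":-0.052,"dz":0,"ax":0,"ay":0,"az":0,"hand":1},
    {"dx":0.016,"dy":-0.052,"dz":0,"ax":0,"ay":0,"az":0,"hand":1},
  ],
)

```text
time: 1.85
tool_pos: [515.7, 85.1, 229.0]
tool_rot: [1.0, 0.01, -0.0, -0.001]
ft_force: [1.1, -0.7, -0.3]
finger_gap: 85.5
```

Call:
servo_tool(
  series=[
    {"dx":-0.014,"dy":-0.05,"dz":0.02,"ax":0,"ay":0,"az":0,"hand":1},
    {"dx":-0.014,"dy":-0.05,"dz":0.02,"ax":0,"ay":0,"az":0,"hand":1},
    {"dx":-0.014,"dy":-0.05,"dz":0.02,"ax":0,"ay":0,"az":0,"hand":1},
    {"dx":-0.014,"dy":-0.05,"dz":0.02,"ax":0,"ay":0,"az":0,"hand":1},
    {"dx":-0.014,"dy":-0.05,"dz":0.02,"ax":0,"ay":0,"az":0,"hand":0.5},
  ],
)

```text
time: 2.48
tool_pos: [441.0, 342.9, 127.6]
tool_rot: [1.0, 0.01, 0.002, -0.002]
ft_force: [1.0, 0.6, -0.4]
finger_gap: 69.9
```

Run:
```python
from h import *
snap("top","t1",(95,145,445,320),2.25)
plan([(438,358,60),(438,358,17)],-0.004)
```

```text
at [438.6 347.3 125.4] yaw 0.022 t 2.525 F [-1.   2.8 -0.9] gap 62.5
dx -0.0002 dy -0.0054 dz 0.0327 az 0.0255
dx -0.0003 dy -0.0054 dz 0.0327 az -0.0000
-- (438, 358, 60)
dx 0.0000 dy -0.0000 dz 0.0430 az -0.0000
-- (438, 358, 17)
```

View pics/t1.png

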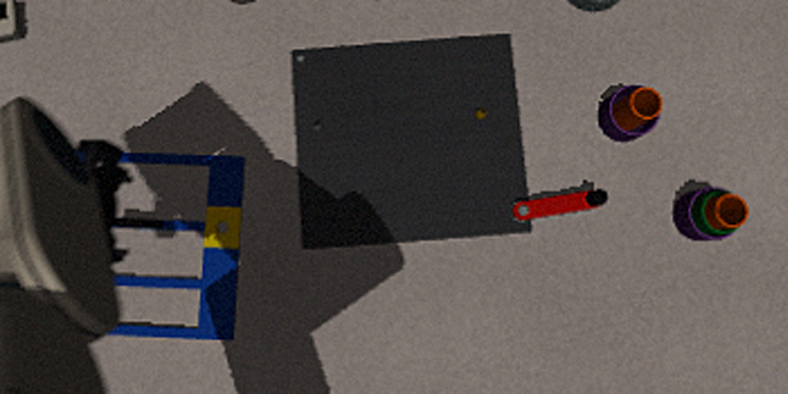

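The frame is unmoved: its top-right corner is at (203,214) in full-image pixels, as before. Descending onto the tab.

Call:
servo_tool(
  series=[
    {"dx":0,"dy":-0.0055,"dz":0.033,"ax":0,"ay":0,"az":0.025,"hand":0.5},
    {"dx":0,"dy":-0.0055,"dz":0.03,"ax":0,"ay":0,"az":0,"hand":0.5},
    {"dx":0,"dy":0,"dz":0,"ax":0,"ay":0,"az":0,"hand":0.5},
  ],
)

```text
time: 2.9
tool_pos: [436.7, 360.9, 59.6]
tool_rot: [1.0, 0.0, 0.0, -0.001]
ft_force: [-0.4, -0.6, 0.7]
finger_gap: 42.5
```

Run:
```python
from h import *
plan([(438,358,17)],-0.004)
```

```text
at [436.7 360.9  59.6] yaw 0.001 t 2.9 F [-0.4 -0.6  0.7] gap 42.5
dx 0.0013 dy 0.0029 dz 0.0426 az 0.0046
-- (438, 358, 17)
```

Call:
servo_tool(
  series=[
    {"dx":0.001,"dy":0.003,"dz":0.022,"ax":0,"ay":0,"az":0.004,"hand":0.5},
    {"dx":0,"dy":0,"dz":0.02,"ax":0,"ay":0,"az":0,"hand":0.5},
    {"dx":0,"dy":0,"dz":0,"ax":0,"ay":0,"az":0,"hand":0},
    {"hand":0},
    {"hand":0},
    {"hand":0},
    {"hand":0},
  ],
)

```text
schema error: expected keys dx, dy, dz, ax, ay, az, hand
```

Call:
servo_tool(
  series=[
    {"dx":0.001,"dy":0.003,"dz":0.022,"ax":0,"ay":0,"az":0.004,"hand":0.5},
    {"dx":0,"dy":0,"dz":0.02,"ax":0,"ay":0,"az":0,"hand":0.5},
    {"dx":0,"dy":0,"dz":0,"ax":0,"ay":0,"az":0,"hand":0},
    {"dx":0,"dy":0,"dz":0,"ax":0,"ay":0,"az":0,"hand":0},
    {"dx":0,"dy":0,"dz":0,"ax":0,"ay":0,"az":0,"hand":0},
    {"dx":0,"dy":0,"dz":0,"ax":0,"ay":0,"az":0,"hand":0},
    {"dx":0,"dy":0,"dz":0,"ax":0,"ay":0,"az":0,"hand":0},
  ],
)

```text
time: 3.78
tool_pos: [439.8, 358.5, 20.6]
tool_rot: [1.0, -0.002, 0.002, -0.003]
ft_force: [-0.2, 0.1, -4.8]
finger_gap: 9.4
```

Run:
```python
from h import *
s=manip.sense();print(s["tool_pos"],yaw(s),s["ft_force"])
p=s["tool_pos"];
plan([(p[0],p[1],100)],None)
plan([(572,43,100)],0.099,50,p=(p[0],p[1],100))
```

```text
[439.76987788 358.51297176  20.55847545] -0.0043343995757357656 [-0.16914005  0.11048533 -4.75688192]
at [439.8 358.5  20.6] yaw -0.004 t 3.775 F [-0.2  0.1 -4.8] gap 9.4
dx 0.0000 dy -0.0000 dz -0.0397 az -0.0000
dx 0.0000 dy -0.0000 dz -0.0397 az -0.0000
-- (np.float64(439.7698778814333), np.float64(358.512971757293), 100)
at [439.8 358.5 100. ] yaw -0.004 t 3.775 F [-0.2  0.1 -4.8] gap 9.4
dx 0.0191 dy 0.0450 dz -0.0000 az -0.1033
dx 0.0143 dy 0.0467 dz -0.0000 az -0.0000
dx 0.0143 dy 0.0467 dz -0.0000 az -0.0000
dx 0.0143 dy 0.0467 dz -0.0000 az -0.0000
dx 0.0143 dy 0.0467 dz -0.0000 az -0.0000
dx 0.0143 dy 0.0467 dz -0.0000 az -0.0000
dx 0.0143 dy 0.0467 dz -0.0000 az -0.0000
-- (572, 43, 100)
```

Call:
servo_tool(
  series=[
    {"dx":0,"dy":0,"dz":-0.02,"ax":0,"ay":0,"az":0,"hand":0},
    {"dx":0,"dy":0,"dz":-0.035,"ax":0,"ay":0,"az":0,"hand":0},
    {"dx":0,"dy":0,"dz":-0.025,"ax":0,"ay":0,"az":0,"hand":0},
    {"dx":0.019,"dy":0.045,"dz":0,"ax":0,"ay":0,"az":-0.1,"hand":0},
    {"dx":0.0143,"dy":0.0467,"dz":0,"ax":0,"ay":0,"az":0,"hand":0},
    {"dx":0.0143,"dy":0.0467,"dz":0,"ax":0,"ay":0,"az":0,"hand":0},
    {"dx":0.0143,"dy":0.0467,"dz":0,"ax":0,"ay":0,"az":0,"hand":0},
    {"dx":0.0143,"dy":0.0467,"dz":0,"ax":0,"ay":0,"az":0,"hand":0},
  ],
)

```text
time: 4.78
tool_pos: [538.0, 131.1, 112.6]
tool_rot: [0.999, 0.053, 0.007, -0.004]
ft_force: [1.0, 0.7, -3.5]
finger_gap: 9.3
```

Call:
servo_tool(
  series=[
    {"dx":0.0143,"dy":0.045,"dz":0,"ax":0,"ay":0,"az":0,"hand":0},
    {"dx":0.01,"dy":0.02,"dz":0,"ax":0,"ay":0,"az":0,"hand":0},
    {"dx":0,"dy":0,"dz":0,"ax":0,"ay":0,"az":0,"hand":0},
    {"dx":0,"dy":0,"dz":0,"ax":0,"ay":0,"az":0,"hand":0},
  ],
)

```text
time: 5.28
tool_pos: [571.3, 63.9, 117.4]
tool_rot: [0.999, 0.051, 0.009, -0.004]
ft_force: [-0.1, 0.3, -4.6]
finger_gap: 9.2
```

Run:
```python
from h import *
snap("top","t2",(205,140,365,270),4.5)
plan([(572.5,43.5,100)],0.099)
snap("side","s2",(150,150,320,290),4.5)
```

```text
at [571.4  64.1 117.5] yaw 0.102 t 5.325 F [ 0.6 -0.5 -4.2] gap 9.3
dx -0.0010 dy 0.0206 dz 0.0175 az 0.0030
-- (572.5, 43.5, 100)
```

View pics/s2.png

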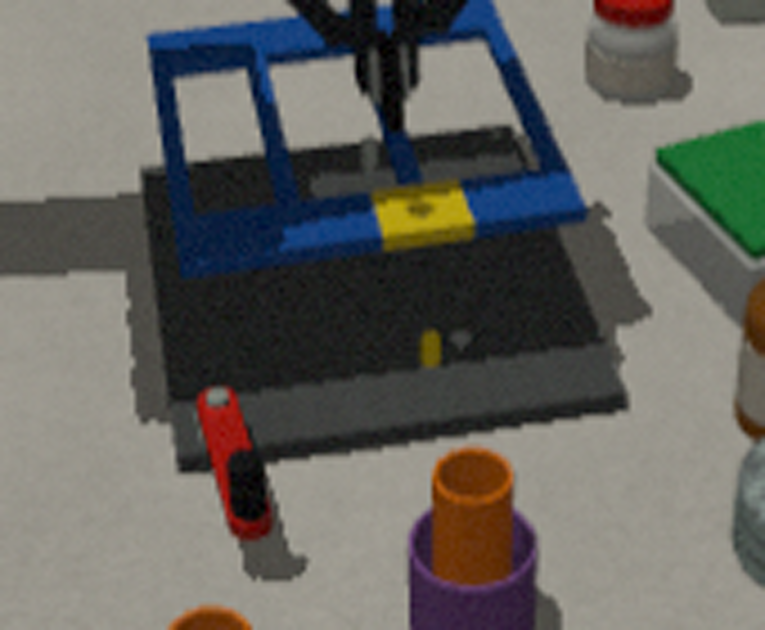

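View pics/t2.png

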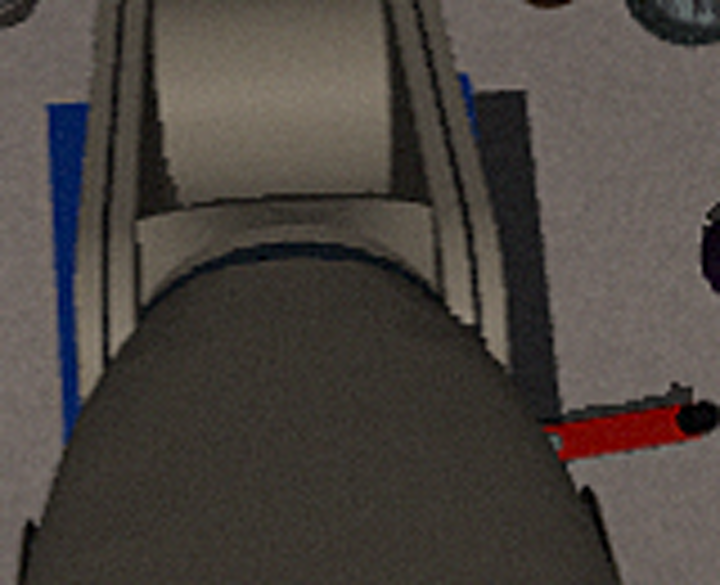

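```bash
cat >> h.py <<'E'
def tilt(ty=None):
    s=manip.sense();R=Ro.from_quat(s["tool_rot"]);ty=yaw(s) if ty is None else ty
    T=Ro.from_matrix(np.array([[np.cos(ty),np.sin(ty),0],[np.sin(ty),-np.cos(ty),0],[0,0,-1]]))
    print("turn to level (tool rotvec)",(R.inv()*T).as_rotvec().round(4))
E
python3 - <<'E'
from h import *
g=lambda u,v:((u+.5)/4.5-.5+150,(v+.5)/4.5-.5+150)
R=Ro.from_quat(manip.sense()["tool_rot"]).as_matrix();print(R.round(3));tilt(.099)
for n,u,v,z in (("hole",420,209,107),("yellowcornersL",375,192,107),("R",463,183,107),("BR",475,220,107),("BL",385,234,107),("pinY",431,333,38),("pinYfoot",431,365,15),("knobtop",247,458,73),("LAtop?",473,473,99)): print(n,ray("side",*g(u,v),z).round(1))
E
```

```text
[[ 0.995  0.103  0.018]
 [ 0.102 -0.995  0.01 ]
 [ 0.019 -0.008 -1.   ]]
turn to level (tool rotvec) [-0.008  -0.0187  0.0037]
hole [580.8 -40.1 107. ]
yellowcornersL [557.5 -21.4 107. ]
R [606.8 -18.  107. ]
BR [609.5 -53.4 107. ]
BL [560.1 -60.9 107. ]
pinY [584.1 -62.8  38. ]
pinYfoot [583.8 -63.2  15. ]
knobtop [ 482.4 -190.1   73. ]
LAtop? [ 587.2 -238.8   99. ]
```

Call:
servo_tool(
  series=[
    {"dx":0.0006,"dy":0.01,"dz":0.01,"ax":-0.008,"ay":-0.019,"az":0.003,"hand":0},
    {"dx":0.0006,"dy":0.01,"dz":0.01,"ax":0,"ay":0,"az":0,"hand":0},
    {"dx":0,"dy":0,"dz":0.015,"ax":0,"ay":0,"az":0,"hand":0},
    {"dx":0,"dy":0,"dz":0.0,"ax":0,"ay":0,"az":0,"hand":0},
    {"dx":0,"dy":0,"dz":0,"ax":0,"ay":0,"az":0,"hand":0},
  ],
)

```text
time: 6.0
tool_pos: [573.4, 44.9, 78.5]
tool_rot: [0.999, 0.051, -0.002, 0.0]
ft_force: [-0.4, -0.0, -3.9]
finger_gap: 9.1
```

Run:
```python
from h import *
tilt(.099);plan([(574,44,66)],0.099)
```

```text
turn to level (tool rotvec) [0.0003 0.0046 0.003 ]
at [573.4  44.9  78.5] yaw 0.102 t 6.0 F [-0.4 -0.  -3.9] gap 9.1
dx 0.0005 dy 0.0009 dz 0.0125 az 0.0030
-- (574, 44, 66)
```

Call:
servo_tool(
  series=[
    {"dx":0.0005,"dy":0.001,"dz":0.013,"ax":0,"ay":0.004,"az":0.003,"hand":0},
    {"dx":0,"dy":0,"dz":0,"ax":0,"ay":0,"az":0,"hand":0},
    {"dx":0,"dy":0,"dz":0,"ax":0,"ay":0,"az":0,"hand":0},
  ],
)

```text
time: 6.38
tool_pos: [574.2, 44.1, 64.9]
tool_rot: [0.999, 0.049, 0.0, 0.0]
ft_force: [0.9, -0.4, -4.2]
finger_gap: 9.5
```

Run:
```python
from h import *
tilt(.099);plan([(574,44,50)],0.099)
snap("side","s3",(160,150,300,260),5.5)
```

```text
turn to level (tool rotvec) [ 0.0003 -0.0005  0.    ]
at [574.2  44.1  64.9] yaw 0.099 t 6.375 F [ 0.9 -0.4 -4.2] gap 9.5
dx -0.0003 dy 0.0001 dz 0.0149 az 0.0000
-- (574, 44, 50)
```

View pics/s3.png

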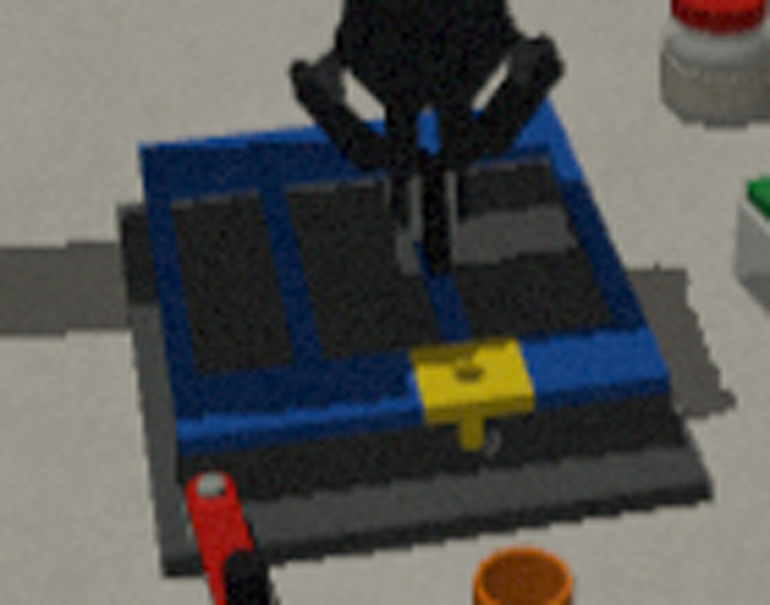

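The yellow hole is at (470,372) and the pin's foot below it at (472,449), so it is nearly aligned. Computing the offset.

Run:
```python
from h import *
g=lambda u,v:((u+.5)/5.5-.5+160,(v+.5)/5.5-.5+150)
h=ray("side",*g(470,372),54);print(h, ray("side",*g(470,372),52))
p=ray("side",*g(472,450),15);print("pin",p+[0,6,0])
print("expected hole",574.2+.099*101,44.1-100.5)
# predicted pixel
for P in ([584,-57,15],[584,-57,38],[584.2,-56.4,54]): print(((proj("side",[P])-[159.5,149.5])*5.5-.5).round(0))
```

```text
[583.87565735 -57.2173058   54.        ] [584.09384261 -54.72886908  52.        ]
pin [583.62343468 -59.81235668  15.        ]
expected hole 584.1990000000001 -56.4
[[471. 438.]]
[[471. 399.]]
[[471. 371.]]
```

Call:
servo_tool(
  series=[
    {"dx":0,"dy":0.001,"dz":0.005,"ax":0,"ay":0,"az":0,"hand":0},
    {"dx":0,"dy":0,"dz":0.004,"ax":0,"ay":0,"az":0,"hand":0},
    {"dx":0,"dy":0,"dz":0.004,"ax":0,"ay":0,"az":0,"hand":0},
    {"dx":0,"dy":0,"dz":0.0,"ax":0,"ay":0,"az":0,"hand":0},
  ],
)

```text
time: 6.92
tool_pos: [574.4, 43.1, 51.3]
tool_rot: [0.999, 0.049, 0.0, 0.0]
ft_force: [0.6, -0.6, -4.5]
finger_gap: 8.9
```

Call:
servo_tool(
  series=[
    {"dx":0,"dy":0,"dz":0.003,"ax":0,"ay":0,"az":0,"hand":0},
    {"dx":0,"dy":0,"dz":0.003,"ax":0,"ay":0,"az":0,"hand":0},
    {"dx":0,"dy":0,"dz":0.0,"ax":0,"ay":0,"az":0,"hand":0},
  ],
)

```text
time: 7.3
tool_pos: [574.5, 43.1, 45.0]
tool_rot: [0.999, 0.05, 0.001, 0.0]
ft_force: [-0.6, -0.0, -5.0]
finger_gap: 9.3
```

Call:
servo_tool(
  series=[
    {"dx":0,"dy":0,"dz":0.003,"ax":0,"ay":0,"az":0,"hand":0},
    {"dx":0,"dy":0,"dz":0.003,"ax":0,"ay":0,"az":0,"hand":0},
    {"dx":0,"dy":0,"dz":0.002,"ax":0,"ay":0,"az":0,"hand":0},
    {"dx":0,"dy":0,"dz":0.0,"ax":0,"ay":0,"az":0,"hand":0},
  ],
)

```text
time: 7.8
tool_pos: [574.6, 43.1, 36.4]
tool_rot: [0.999, 0.05, 0.001, 0.0]
ft_force: [-0.3, 0.7, -4.0]
finger_gap: 9.3
```

Call:
servo_tool(
  series=[
    {"dx":0,"dy":0,"dz":0.0015,"ax":0,"ay":0,"az":0,"hand":0},
    {"dx":0,"dy":0,"dz":0.0,"ax":0,"ay":0,"az":0,"hand":0},
  ],
)

```text
time: 8.05
tool_pos: [574.7, 43.2, 35.0]
tool_rot: [0.999, 0.049, 0.001, 0.0]
ft_force: [-0.5, 0.7, -3.2]
finger_gap: 8.5
```

Call:
servo_tool(
  series=[
    {"dx":0,"dy":0,"dz":0.0,"ax":0,"ay":0,"az":0,"hand":0.5},
    {"dx":0,"dy":0,"dz":0.0,"ax":0,"ay":0,"az":0,"hand":0.5},
    {"dx":0,"dy":0,"dz":0.0,"ax":0,"ay":0,"az":0,"hand":0.5},
    {"dx":0,"dy":0,"dz":-0.03,"ax":0,"ay":0,"az":0,"hand":0.5},
    {"dx":0,"dy":0,"dz":-0.05,"ax":0,"ay":0,"az":0,"hand":0.5},
    {"dx":0,"dy":0,"dz":-0.05,"ax":0,"ay":0,"az":0,"hand":0.3},
    {"dx":0,"dy":0.0,"dz":-0.05,"ax":0,"ay":0,"az":0,"hand":0.3},
  ],
)

```text
time: 8.93
tool_pos: [573.0, 43.0, 217.3]
tool_rot: [0.999, 0.05, -0.002, 0.0]
ft_force: [0.2, 1.3, -0.5]
finger_gap: 25.7
```

Run:
```python
from h import *
snap("side","s4",(130,140,310,340),3)
tilt(0); plan([(470,-170,180)],0.0)
```

```text
turn to level (tool rotvec) [ 0.0003 -0.0062  0.0992]
at [576.7  43.3 224.4] yaw 0.099 t 8.975 F [ 2.1 -0.2  4.7] gap 25.7
dx -0.0255 dy 0.0403 dz 0.0089 az 0.0992
dx -0.0213 dy 0.0427 dz 0.0089 az -0.0000
dx -0.0213 dy 0.0427 dz 0.0089 az -0.0000
dx -0.0213 dy 0.0427 dz 0.0089 az -0.0000
dx -0.0213 dy 0.0427 dz 0.0089 az -0.0000
-- (470, -170, 180)
```

View pics/s4.png

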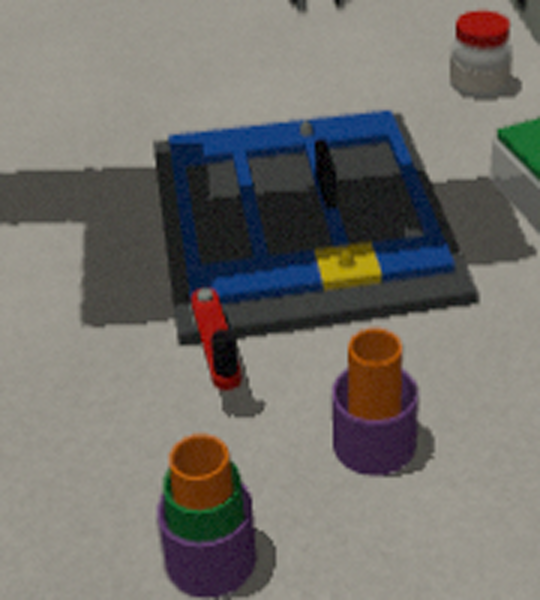

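Both pins show through the holes (306,128 plain; 347,257 yellow), so the frame is seated flat. Now the knob: I'll straddle it with partly open jaws along the tangent.

Run:
```python
from h import *
plan([(480,-187,150)],0.186,60)
```

```text
at [576.7  43.3 224.4] yaw 0.099 t 8.975 F [ 2.1 -0.2  4.7] gap 25.7
dx -0.0238 dy 0.0439 dz 0.0149 az -0.0868
dx -0.0275 dy 0.0417 dz 0.0149 az -0.0000
dx -0.0275 dy 0.0417 dz 0.0149 az -0.0000
dx -0.0275 dy 0.0417 dz 0.0149 az -0.0000
dx -0.0275 dy 0.0417 dz 0.0149 az -0.0000
-- (480, -187, 150)
```

Call:
servo_tool(
  series=[
    {"dx":-0.024,"dy":0.044,"dz":0.015,"ax":0,"ay":0,"az":-0.087,"hand":0.4},
    {"dx":-0.0275,"dy":0.042,"dz":0.015,"ax":0,"ay":0,"az":0,"hand":0.4},
    {"dx":-0.0275,"dy":0.042,"dz":0.015,"ax":0,"ay":0,"az":0,"hand":0.4},
    {"dx":-0.0275,"dy":0.042,"dz":0.015,"ax":0,"ay":0,"az":0,"hand":0.4},
    {"dx":-0.02,"dy":0.03,"dz":0.01,"ax":0,"ay":0,"az":0,"hand":0.4},
    {"dx":0,"dy":0,"dz":0.0,"ax":0,"ay":0,"az":0,"hand":0.4},
    {"dx":0,"dy":0,"dz":0.0,"ax":0,"ay":0,"az":0,"hand":0.4},
  ],
)

```text
time: 9.85
tool_pos: [488.3, -181.0, 155.9]
tool_rot: [0.995, 0.095, 0.01, 0.001]
ft_force: [-0.6, -0.9, -0.1]
finger_gap: 34.1
```

Run:
```python
from h import *
tilt(.186);plan([(480,-187,100),(480,-187,46)],0.186,60)
```

```text
turn to level (tool rotvec) [ 0.0046 -0.019   0.0049]
at [ 488.3 -181.   155.9] yaw 0.191 t 9.85 F [-0.6 -0.9 -0.1] gap 34.1
dx -0.0093 dy 0.0043 dz 0.0559 az 0.0050
-- (480, -187, 100)
dx 0.0000 dy 0.0000 dz 0.0540 az -0.0000
-- (480, -187, 46)
```

Call:
servo_tool(
  series=[
    {"dx":-0.009,"dy":0.0043,"dz":0.055,"ax":0.0046,"ay":-0.019,"az":0.005,"hand":0.4},
    {"dx":0,"dy":0,"dz":0.0,"ax":0,"ay":0,"az":0,"hand":0.4},
    {"dx":0,"dy":0,"dz":0.0,"ax":0,"ay":0,"az":0,"hand":0.4},
  ],
)

```text
time: 10.22
tool_pos: [485.0, -185.5, 102.6]
tool_rot: [0.996, 0.094, 0.002, 0.001]
ft_force: [0.5, -0.2, 0.3]
finger_gap: 34.2
```

Run:
```python
from h import *
snap("side","s5",(150,190,300,300),5)
tilt(.186);plan([(480,-187,46)],0.186,60)
# arc rows: increments in tool frame for constant-angle steps at r=85
r=84;n=.12
print("per-row dθ .12: dx",r*np.sin(n)/1e3,"dy(towards pivot?)",r*(1-np.cos(n))/1e3)
```

```text
turn to level (tool rotvec) [ 0.0023 -0.0042  0.0033]
at [ 484.6 -185.3  102.5] yaw 0.189 t 10.275 F [-0.4  0.4 -0.1] gap 34.3
dx -0.0048 dy 0.0008 dz 0.0565 az 0.0033
-- (480, -187, 46)
per-row dθ .12: dx 0.010055825412269227 dy(towards pivot?) 0.000604074588275235
```

View pics/s5.png

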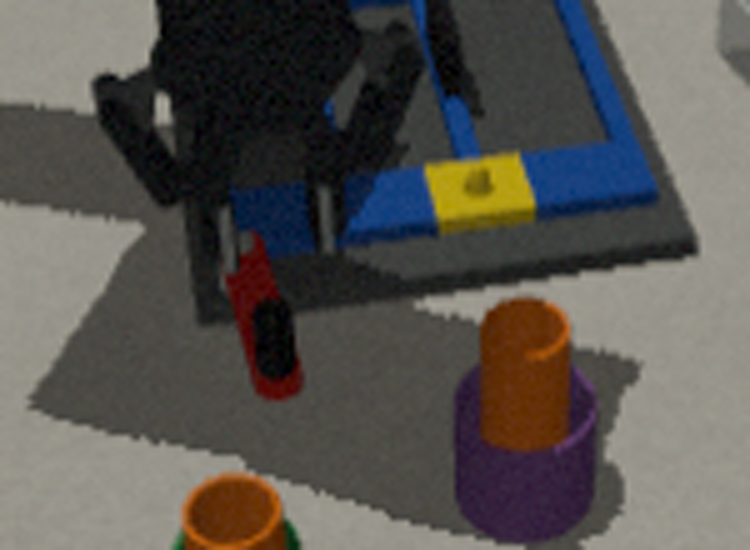

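The knob top is at (273,312) and the fingers straddle it left and right (230 and 328). Descending, then sweeping the arc.

Call:
servo_tool(
  series=[
    {"dx":-0.003,"dy":0.002,"dz":0.028,"ax":0,"ay":-0.004,"az":0,"hand":0.4},
    {"dx":0,"dy":0,"dz":0.026,"ax":0,"ay":0,"az":0,"hand":0.4},
    {"dx":0,"dy":0,"dz":0.0,"ax":0,"ay":0,"az":0,"hand":0.4},
  ],
)

```text
time: 10.65
tool_pos: [487.2, -188.4, 53.9]
tool_rot: [0.995, 0.096, 0.005, 0.004]
ft_force: [-0.1, -0.9, 0.5]
finger_gap: 34.2
```

```bash
cat > arc.py <<'E'
from h import *
import sys
# centre of jaws lags knob: rear pad pushes; aim at arm angles (yaw = arm tangent)
P=np.array([465.7,-105.4]); s=manip.sense(); p=np.array(s["tool_pos"][:2]); th=yaw(s)
v=p-P; print("p",s["tool_pos"].round(1) if hasattr(s["tool_pos"],"round") else s["tool_pos"],"r",np.hypot(*v),"angle of TCP",np.arctan2(v[1],v[0])+np.pi/2-.099,"yaw",th,"F",np.round(s["ft_force"],1)); tilt(th)
a=np.arctan2(v[1],v[0])
for t in map(float,sys.argv[1:]):
    b=t-np.pi/2+.099; q=P+85*np.array([np.cos(b),np.sin(b)]); D=q-p; ty=b+np.pi/2
    print(f"ang {t}: dx {1e-3*(np.cos(th)*D[0]+np.sin(th)*D[1]):.4f} dy {1e-3*(np.sin(th)*D[0]-np.cos(th)*D[1]):.4f} az {-(ty-th):.3f}"); p=q;th=ty
E
python3 arc.py .2 .35 .5 .65 .8 .95 1.1 1.25 1.4
```

```text
p [ 487.2 -188.4   53.9] r 85.73924492317137 angle of TCP 0.15497042326546737 yaw 0.1915016912047685 F [-0.1 -0.9  0.5]
turn to level (tool rotvec) [ 0.0084 -0.01   -0.    ]
ang 0.2: dx 0.0038 dy -0.0011 az -0.107
ang 0.35: dx 0.0127 dy -0.0010 az -0.150
ang 0.5: dx 0.0127 dy -0.0010 az -0.150
ang 0.65: dx 0.0127 dy -0.0010 az -0.150
ang 0.8: dx 0.0127 dy -0.0010 az -0.150
ang 0.95: dx 0.0127 dy -0.0010 az -0.150
ang 1.1: dx 0.0127 dy -0.0010 az -0.150
ang 1.25: dx 0.0127 dy -0.0010 az -0.150
ang 1.4: dx 0.0127 dy -0.0010 az -0.150
```

Call:
servo_tool(
  series=[
    {"dx":0.004,"dy":-0.001,"dz":0.005,"ax":0.008,"ay":-0.01,"az":-0.1,"hand":0.4},
    {"dx":0.0127,"dy":-0.001,"dz":0.001,"ax":0,"ay":0,"az":-0.15,"hand":0.4},
    {"dx":0.0127,"dy":-0.001,"dz":0.0,"ax":0,"ay":0,"az":-0.15,"hand":0.4},
    {"dx":0.0127,"dy":-0.001,"dz":0.0,"ax":0,"ay":0,"az":-0.15,"hand":0.4},
  ],
)

```text
time: 11.15
tool_pos: [526.7, -167.8, 56.0]
tool_rot: [0.929, 0.37, 0.002, 0.002]
ft_force: [-1.1, -0.8, -1.0]
finger_gap: 34.4
```

```bash
python3 arc.py .8 .95 1.1 1.25 1.4 1.55
```

```text
p [ 526.7 -167.8   56. ] r 87.23788264638799 angle of TCP 0.6755570657346973 yaw 0.7586702032417133 F [-1.1 -0.8 -1. ]
turn to level (tool rotvec) [ 0.0057 -0.001  -0.    ]
ang 0.8: dx 0.0105 dy -0.0031 az -0.140
ang 0.95: dx 0.0127 dy -0.0010 az -0.150
ang 1.1: dx 0.0127 dy -0.0010 az -0.150
ang 1.25: dx 0.0127 dy -0.0010 az -0.150
ang 1.4: dx 0.0127 dy -0.0010 az -0.150
ang 1.55: dx 0.0127 dy -0.0010 az -0.150
```

Call:
servo_tool(
  series=[
    {"dx":0.0105,"dy":-0.003,"dz":0.004,"ax":0.006,"ay":0,"az":-0.14,"hand":0.4},
    {"dx":0.0127,"dy":-0.001,"dz":0.003,"ax":0,"ay":0,"az":-0.15,"hand":0.4},
    {"dx":0.0127,"dy":-0.001,"dz":0.002,"ax":0,"ay":0,"az":-0.15,"hand":0.4},
    {"dx":0.0127,"dy":-0.001,"dz":0.002,"ax":0,"ay":0,"az":-0.15,"hand":0.4},
    {"dx":0.0127,"dy":-0.001,"dz":0.0,"ax":0,"ay":0,"az":-0.15,"hand":0.4},
  ],
)

```text
time: 11.78
tool_pos: [556.0, -110.8, 57.0]
tool_rot: [0.723, 0.691, 0.003, 0.006]
ft_force: [-0.4, -2.7, -0.8]
finger_gap: 33.7
```

```bash
python3 arc.py 1.55 1.65 1.75 1.85 1.95
```

```text
p [ 556.  -110.8   57. ] r 90.45123083895028 angle of TCP 1.412128213185338 yaw 1.525726527676995 F [-0.4 -2.7 -0.8]
turn to level (tool rotvec) [0.0125 0.0033 0.    ]
ang 1.55: dx 0.0118 dy -0.0061 az -0.123
ang 1.65: dx 0.0085 dy -0.0004 az -0.100
ang 1.75: dx 0.0085 dy -0.0004 az -0.100
ang 1.85: dx 0.0085 dy -0.0004 az -0.100
ang 1.95: dx 0.0085 dy -0.0004 az -0.100
```

Call:
servo_tool(
  series=[
    {"dx":0.012,"dy":-0.005,"dz":0.004,"ax":0.012,"ay":0.003,"az":-0.12,"hand":0.4},
    {"dx":0.0085,"dy":-0.0005,"dz":0.002,"ax":0,"ay":0,"az":-0.1,"hand":0.4},
    {"dx":0.0085,"dy":-0.0005,"dz":0.001,"ax":0,"ay":0,"az":-0.1,"hand":0.4},
  ],
)

```text
time: 12.15
tool_pos: [553.3, -81.3, 57.6]
tool_rot: [0.598, 0.801, 0.002, 0.006]
ft_force: [-0.1, -1.5, -0.7]
finger_gap: 33.9
```

```bash
python3 arc.py 1.8 1.85 1.9 1.95
```

```text
p [553.3 -81.3  57.6] r 90.82803036450169 angle of TCP 1.7399863364702348 yaw 1.8592638466309785 F [-0.1 -1.5 -0.7]
turn to level (tool rotvec) [0.0097 0.0069 0.    ]
ang 1.8: dx 0.0052 dy -0.0059 az -0.040
ang 1.85: dx 0.0042 dy -0.0001 az -0.050
ang 1.9: dx 0.0042 dy -0.0001 az -0.050
ang 1.95: dx 0.0042 dy -0.0001 az -0.050
```

Call:
servo_tool(
  series=[
    {"dx":0.005,"dy":-0.004,"dz":0.003,"ax":0.009,"ay":0.007,"az":-0.03,"hand":0.4},
    {"dx":0.004,"dy":0,"dz":0.001,"ax":0,"ay":0,"az":-0.02,"hand":0.4},
    {"dx":0.003,"dy":0,"dz":0,"ax":0,"ay":0,"az":0,"hand":0.4},
    {"dx":0.002,"dy":0,"dz":0,"ax":0,"ay":0,"az":0,"hand":0.4},
  ],
)

```text
time: 12.65
tool_pos: [547.9, -68.9, 57.8]
tool_rot: [0.578, 0.816, 0.002, 0.003]
ft_force: [1.2, -1.5, -1.7]
finger_gap: 33.9
```

```bash
python3 arc.py 1.95
```

```text
p [547.9 -68.9  57.8] r 89.8930206235082 angle of TCP 1.8898484834726872 yaw 1.9093582187040878 F [ 1.2 -1.5 -1.7]
turn to level (tool rotvec) [0.0067 0.0035 0.    ]
ang 1.95: dx 0.0047 dy -0.0054 az -0.140
```

Pushing on in small steps until the force shows the stop.

Call:
servo_tool(
  series=[
    {"dx":0.003,"dy":0,"dz":0,"ax":0,"ay":0,"az":0,"hand":0.4},
    {"dx":0.002,"dy":0,"dz":0,"ax":0,"ay":0,"az":0,"hand":0.4},
  ],
)

```text
time: 12.9
tool_pos: [547.3, -66.6, 57.9]
tool_rot: [0.577, 0.816, 0.001, 0.006]
ft_force: [2.3, -19.0, -4.1]
finger_gap: 34.1
```

Call:
servo_tool(
  series=[
    {"dx":0.002,"dy":0,"dz":0,"ax":0,"ay":0,"az":0,"hand":0.4},
    {"dx":0.002,"dy":0,"dz":0,"ax":0,"ay":0,"az":0,"hand":0.4},
  ],
)

```text
time: 13.15
tool_pos: [547.3, -66.8, 57.7]
tool_rot: [0.577, 0.817, -0.0, 0.008]
ft_force: [2.2, -13.4, -3.4]
finger_gap: 33.9
```

The stop is reached: the reaction rose to 19 N with no further travel. Backing off, rising and turning the wrist to the cup yaw (-1.47).

Call:
servo_tool(
  series=[
    {"dx":-0.006,"dy":0,"dz":0,"ax":0,"ay":0,"az":0,"hand":0.4},
    {"dx":0,"dy":0,"dz":-0.03,"ax":0,"ay":0,"az":0,"hand":0.4},
    {"dx":0,"dy":0,"dz":-0.05,"ax":0,"ay":0,"az":0,"hand":0.6},
    {"dx":0,"dy":0,"dz":-0.05,"ax":0,"ay":0,"az":0.18,"hand":0.8},
    {"dx":0,"dy":0,"dz":-0.02,"ax":0,"ay":0,"az":0.18,"hand":0.8},
    {"dx":0,"dy":0,"dz":0,"ax":0,"ay":0,"az":0.18,"hand":0.8},
    {"dx":0,"dy":0,"dz":0,"ax":0,"ay":0,"az":0.18,"hand":0.8},
    {"dx":0,"dy":0,"dz":0,"ax":0,"ay":0,"az":0.18,"hand":0.8},
    {"dx":0,"dy":0,"dz":0,"ax":0,"ay":0,"az":0.18,"hand":0.8},
    {"dx":0,"dy":0,"dz":0,"ax":0,"ay":0,"az":0.18,"hand":0.8},
  ],
)

```text
time: 14.4
tool_pos: [544.3, -69.6, 211.5]
tool_rot: [0.954, 0.298, 0.001, 0.003]
ft_force: [-1.1, 0.6, 0.7]
finger_gap: 68.5
```

Call:
servo_tool(
  series=[
    {"dx":0,"dy":0,"dz":0,"ax":0,"ay":0,"az":0.18,"hand":0.8},
    {"dx":0,"dy":0,"dz":0,"ax":0,"ay":0,"az":0.18,"hand":0.8},
    {"dx":0,"dy":0,"dz":0,"ax":0,"ay":0,"az":0.18,"hand":0.8},
    {"dx":0,"dy":0,"dz":0,"ax":0,"ay":0,"az":0.18,"hand":0.8},
    {"dx":0,"dy":0,"dz":0,"ax":0,"ay":0,"az":0.18,"hand":0.8},
    {"dx":0,"dy":0,"dz":0,"ax":0,"ay":0,"az":0.18,"hand":0.8},
    {"dx":0,"dy":0,"dz":0,"ax":0,"ay":0,"az":0.18,"hand":0.8},
    {"dx":0,"dy":0,"dz":0,"ax":0,"ay":0,"az":0.18,"hand":0.8},
    {"dx":0,"dy":0,"dz":0,"ax":0,"ay":0,"az":0.18,"hand":0.8},
  ],
)

```text
time: 15.52
tool_pos: [540.3, -67.0, 209.5]
tool_rot: [0.86, -0.511, -0.003, 0.001]
ft_force: [-0.5, 0.6, -0.0]
finger_gap: 68.0
```

Run:
```python
from h import *
a=snap("side","s6"); b=snap("top","t6")
A=cv2.imread("pics/s6_full.png")[140:340,130:310];B=cv2.imread("pics/t6_full.png")[140:270,290:430]
A=cv2.resize(A,None,fx=2.2,fy=2.2,interpolation=cv2.INTER_CUBIC);B=cv2.resize(B,(400,371),interpolation=cv2.INTER_CUBIC)
C=np.zeros((440,796,3),np.uint8);C[:440,:396]=A;C[:371,396:]=B;cv2.imwrite("pics/m6.png",C)
tilt(-1.472);plan([(586,-238,150)],-1.472)
```

```text
turn to level (tool rotvec) [0.0049 0.0021 0.405 ]
at [540.3 -67.  209.5] yaw -1.067 t 15.625 F [-0.4 -0.6  0.8] gap 68.0
dx 0.0429 dy 0.0106 dz 0.0149 az 0.1850
dx 0.0442 dy 0.0026 dz 0.0149 az 0.1850
dx 0.0439 dy -0.0056 dz 0.0149 az 0.0350
dx 0.0437 dy -0.0071 dz 0.0149 az -0.0000
-- (586, -238, 150)
```

View pics/m6.png

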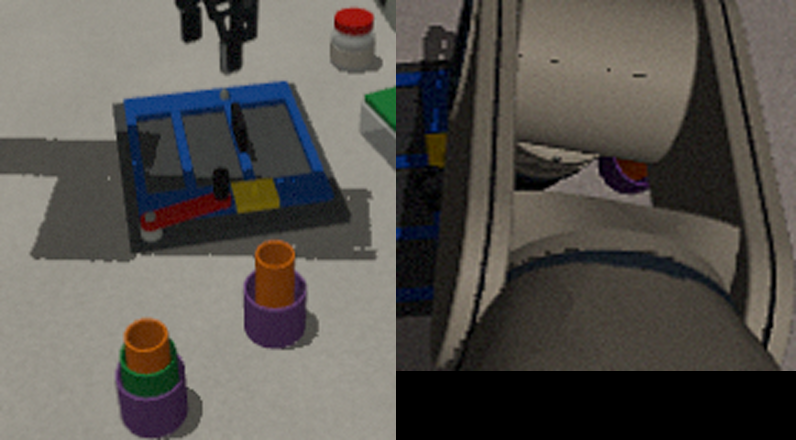

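The red arm now lies over the yellow-marked bar (knob at 222,182). Both stacks are where they were: A's small rim is at (275,255), B's at (147,334). Now picking the small cup of stack A.

Call:
servo_tool(
  series=[
    {"dx":0.043,"dy":0.01,"dz":0.005,"ax":0.005,"ay":0.002,"az":0.185,"hand":0.7},
    {"dx":0.044,"dy":0.0026,"dz":0.01,"ax":0,"ay":0,"az":0.185,"hand":0.7},
    {"dx":0.044,"dy":-0.0056,"dz":0.015,"ax":0,"ay":0,"az":0.035,"hand":0.7},
    {"dx":0.03,"dy":-0.007,"dz":0.015,"ax":0,"ay":0,"az":0,"hand":0.7},
    {"dx":0,"dy":0,"dz":0,"ax":0,"ay":0,"az":0,"hand":0.7},
  ],
)

```text
time: 16.25
tool_pos: [586.1, -227.2, 162.8]
tool_rot: [0.745, -0.668, -0.001, -0.001]
ft_force: [0.1, 0.4, -0.0]
finger_gap: 59.5
```

Run:
```python
from h import *
tilt(-1.472);plan([(587.5,-238,115)],-1.472)
```

```text
turn to level (tool rotvec) [0.0001 0.0028 0.0103]
at [ 586.1 -227.2  162.8] yaw -1.462 t 16.25 F [ 0.1  0.4 -0. ] gap 59.5
dx 0.0109 dy -0.0003 dz 0.0478 az 0.0103
-- (587.5, -238, 115)
```

Call:
servo_tool(
  series=[
    {"dx":0.01,"dy":0,"dz":0.045,"ax":0,"ay":0.003,"az":0.01,"hand":0.7},
    {"dx":0,"dy":0,"dz":0,"ax":0,"ay":0,"az":0,"hand":0.7},
  ],
)

```text
time: 16.5
tool_pos: [586.9, -236.1, 117.7]
tool_rot: [0.743, -0.669, -0.0, -0.0]
ft_force: [-0.5, -0.6, 0.1]
finger_gap: 59.8
```

Run:
```python
from h import *
tilt(-1.472);plan([(587.5,-238,65)],-1.472)
```

```text
turn to level (tool rotvec) [0.0002 0.0007 0.0055]
at [ 586.9 -236.1  117.7] yaw -1.467 t 16.5 F [-0.5 -0.6  0.1] gap 59.8
dx 0.0020 dy -0.0004 dz 0.0527 az 0.0055
-- (587.5, -238, 65)
```

Call:
servo_tool(
  series=[
    {"dx":0.002,"dy":0,"dz":0.026,"ax":0,"ay":0,"az":0.005,"hand":0.7},
    {"dx":0,"dy":0,"dz":0.022,"ax":0,"ay":0,"az":0,"hand":0.7},
    {"dx":0,"dy":0,"dz":0,"ax":0,"ay":0,"az":0,"hand":0.7},
    {"dx":0,"dy":0,"dz":0,"ax":0,"ay":0,"az":0,"hand":0.2},
    {"dx":0,"dy":0,"dz":0,"ax":0,"ay":0,"az":0,"hand":0.2},
    {"dx":0,"dy":0,"dz":0,"ax":0,"ay":0,"az":0,"hand":0.2},
  ],
)

```text
time: 17.25
tool_pos: [591.6, -236.4, 76.8]
tool_rot: [0.744, -0.668, 0.004, -0.002]
ft_force: [-0.2, 0.2, -0.6]
finger_gap: 36.5
```

```bash
cat >> h.py <<'E'
FX=(551.7,40.8,0.099)
def slot(x,y): return loc(0,FX,(x,y))
E
python3 - <<'E'
from h import *
p=manip.sense()["tool_pos"];a=slot(-76,-46);print(a,slot(-76,46),slot(-12,46),slot(64,-46),slot(64,46))
plan([(p[0],p[1],190),(a[0],a[1],190)],None,60)
E
```

```text
[np.float64(480.6186985962359), np.float64(-12.48647662162734)] [np.float64(471.5255692250134), np.float64(79.06304548656396)] [np.float64(535.2121933002768), np.float64(85.3887007013275)] [np.float64(619.9331887608749), np.float64(1.3508941606678633)] [np.float64(610.8400593896523), np.float64(92.90041626885917)]
at [ 591.6 -236.4   76.8] yaw -1.464 t 17.25 F [-0.2  0.2 -0.6] gap 36.5
dx 0.0000 dy -0.0000 dz -0.0566 az -0.0000
dx 0.0000 dy -0.0000 dz -0.0566 az -0.0000
-- (np.float64(591.6025439826498), np.float64(-236.36917896514245), 190)
dx -0.0469 dy 0.0173 dz -0.0000 az -0.0000
dx -0.0469 dy 0.0173 dz -0.0000 az -0.0000
dx -0.0469 dy 0.0173 dz -0.0000 az -0.0000
dx -0.0469 dy 0.0173 dz -0.0000 az -0.0000
dx -0.0469 dy 0.0173 dz -0.0000 az -0.0000
-- (np.float64(480.6186985962359), np.float64(-12.48647662162734), 190)
```

Call:
servo_tool(
  series=[
    {"dx":0,"dy":0,"dz":-0.02,"ax":0,"ay":0,"az":0,"hand":0.2},
    {"dx":0,"dy":0,"dz":-0.045,"ax":0,"ay":0,"az":0,"hand":0.2},
    {"dx":0,"dy":0,"dz":-0.045,"ax":0,"ay":0,"az":0,"hand":0.2},
    {"dx":-0.047,"dy":0.017,"dz":0,"ax":0,"ay":0,"az":0,"hand":0.2},
    {"dx":-0.047,"dy":0.017,"dz":0,"ax":0,"ay":0,"az":0,"hand":0.2},
    {"dx":-0.047,"dy":0.017,"dz":0,"ax":0,"ay":0,"az":0,"hand":0.2},
    {"dx":-0.047,"dy":0.017,"dz":0,"ax":0,"ay":0,"az":0,"hand":0.2},
    {"dx":-0.025,"dy":0.01,"dz":0,"ax":0,"ay":0,"az":0,"hand":0.2},
    {"dx":0,"dy":0,"dz":0.001,"ax":0,"ay":0,"az":0,"hand":0.2},
  ],
)

```text
time: 18.38
tool_pos: [490.9, -28.8, 200.4]
tool_rot: [0.743, -0.669, 0.011, -0.006]
ft_force: [0.8, 0.3, -0.7]
finger_gap: 36.8
```

```bash
cat >> h.py <<'E'
def blob(n,f,hue,box=None):
    """hue ranges in cv2 HSV; returns stats of components >80 px"""
    im=cv2.imread(f"pics/{f}_full.png");h=cv2.cvtColor(im,cv2.COLOR_BGR2HSV)
    m=cv2.inRange(h,(hue[0],90,40),(hue[1],255,255))
    k,l,s,c=cv2.connectedComponentsWithStats(m)
    for i in range(1,k):
        if s[i,4]>80: print("x0",s[i,0],"y0",s[i,1],"w",s[i,2],"h",s[i,3],"n",s[i,4],"c",c[i].round(1))
E
python3 - <<'E'
from h import *
snap("side","s7",(120,110,320,330),2.7)
tilt(-1.472);a=slot(-76,-46);plan([(a[0],a[1],150)],-1.472)
blob("side","s7",(5,18))
E
```

```text
turn to level (tool rotvec) [-0.0241 -0.0076  0.0052]
at [491.7 -29.6 200.4] yaw -1.467 t 18.425 F [0.2 0.3 0.3] gap 36.9
dx -0.0181 dy 0.0093 dz 0.0504 az 0.0051
-- (np.float64(480.6186985962359), np.float64(-12.48647662162734), 150)
x0 274 y0 0 w 101 h 171 n 9443 c [331.6  57.9]
x0 194 y0 153 w 19 h 41 n 471 c [202.6 176.2]
x0 315 y0 209 w 25 h 23 n 464 c [327.4 220.3]
x0 186 y0 284 w 21 h 26 n 447 c [196.3 296.6]
```

View pics/s7.png

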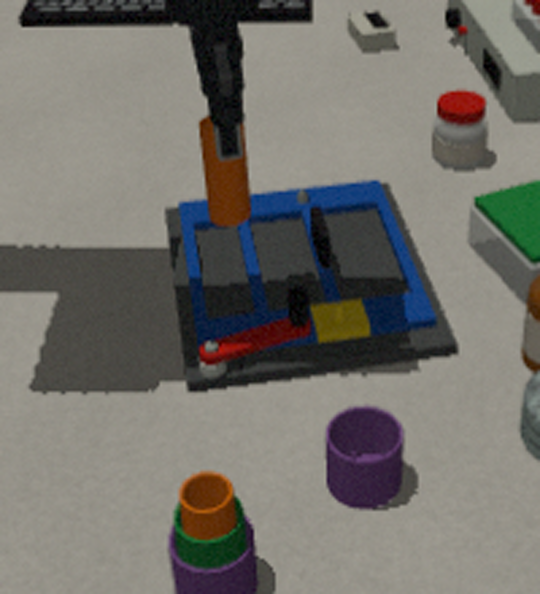

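The cup is held, with its base at about (230,215) in the crop, and large A is left standing and empty. Levelling and moving over the slot.

Call:
servo_tool(
  series=[
    {"dx":-0.009,"dy":0.005,"dz":0.02,"ax":-0.024,"ay":-0.0076,"az":0.005,"hand":0.2},
    {"dx":-0.009,"dy":0.005,"dz":0.02,"ax":0,"ay":0,"az":0,"hand":0.2},
    {"dx":0,"dy":0.001,"dz":0.005,"ax":0,"ay":0,"az":0,"hand":0.2},
  ],
)

```text
time: 18.8
tool_pos: [480.8, -14.2, 153.3]
tool_rot: [0.74, -0.673, -0.0, 0.0]
ft_force: [0.8, -0.0, -0.2]
finger_gap: 37.0
```

```bash
cat >> h.py <<'E'
def held(hue,D,H,f,rng,tz):
    """fit held cup's x and bottom z in the side view: columns centre and lower edge, y from tool"""
    snap("side",f); im=cv2.imread(f"pics/{f}_full.png");m=cv2.inRange(cv2.cvtColor(im,cv2.COLOR_BGR2HSV),(hue[0],90,30),(hue[1],255,255))
    s=manip.sense();p=s["tool_pos"]
    k,l,st,c=cv2.connectedComponentsWithStats(m)
    e=proj("side",[[p[0],p[1],p[2]-40]])[0]
    i=min((i for i in range(1,k) if st[i,4]>80),key=lambda i:np.hypot(*(c[i]-e)))
    x0,y0,w,h=st[i,:4]; yb=y0+h-1
    rows=[np.where(l[r]==i)[0] for r in range(yb-9,yb-3)]; col=np.mean([(r[0]+r[-1])/2 for r in rows])
    def g(q):
        t=np.linspace(0,2*np.pi,60);B=np.c_[q[0]+D/2*np.cos(t),p[1]+D/2*np.sin(t),0*t+q[1]];a=proj("side",B)
        b=a+0; b=proj("side",B+[0,0,12]);return [ (b[:,0].min()+b[:,0].max())/2-col, a[:,1].max()-yb-.5]
    r=least_squares(g,[p[0],p[2]-70]);print("cup x",r.x[0].round(1),"bottom z",r.x[1].round(1),"x off from TCP",(r.x[0]-p[0]).round(1),"TCP-bottom",(p[2]-r.x[1]).round(1),"bbox",x0,y0,w,h)
E
python3 - <<'E'
from h import *
held((5,18),38,95,"s8",None,0)
tilt(-1.472);a=slot(-76,-46);plan([(a[0],a[1],150)],-1.472)
E
```

```text
cup x 476.6 bottom z 78.3 x off from TCP -4.3 TCP-bottom 74.9 bbox 191 167 18 40
turn to level (tool rotvec) [ 0.0001 -0.     -0.0036]
at [480.9 -14.4 153.2] yaw -1.476 t 18.85 F [ 0.1 -0.5 -0.8] gap 37.0
dx -0.0020 dy 0.0001 dz 0.0032 az -0.0036
-- (np.float64(480.6186985962359), np.float64(-12.48647662162734), 150)
```

Call:
servo_tool(
  series=[
    {"dx":-0.0016,"dy":-0.0042,"dz":0.02,"ax":0,"ay":0,"az":0,"hand":0.2},
    {"dx":0,"dy":0,"dz":0.02,"ax":0,"ay":0,"az":0,"hand":0.2},
    {"dx":0,"dy":0.001,"dz":0.006,"ax":0,"ay":0,"az":0,"hand":0.2},
  ],
)

```text
time: 19.23
tool_pos: [486.4, -14.3, 106.4]
tool_rot: [0.739, -0.674, 0.001, -0.0]
ft_force: [-0.6, -0.3, -0.4]
finger_gap: 37.1
```

Run:
```python
from h import *
held((5,18),38,95,"s9",None,0)
tilt(-1.472);a=slot(-76,-46);plan([(a[0]+4.3,a[1],88)],-1.472)
```

```text
cup x 481.8 bottom z 33.0 x off from TCP -4.4 TCP-bottom 73.2 bbox 195 183 17 38
turn to level (tool rotvec) [-0.0013 -0.0003 -0.006 ]
at [486.2 -14.2 106.2] yaw -1.478 t 19.275 F [ 0.4 -0.  -1.1] gap 36.9
dx -0.0019 dy 0.0011 dz 0.0182 az -0.0060
-- (np.float64(484.9186985962359), np.float64(-12.48647662162734), 88)
```

Call:
servo_tool(
  series=[
    {"dx":-0.001,"dy":0.0012,"dz":0.007,"ax":0,"ay":0,"az":-0.006,"hand":0.2},
    {"dx":-0.001,"dy":0.0005,"dz":0.006,"ax":0,"ay":0,"az":0,"hand":0.2},
    {"dx":0,"dy":0.0005,"dz":0.004,"ax":0,"ay":0,"az":0,"hand":0.2},
  ],
)

```text
time: 19.65
tool_pos: [485.0, -12.8, 89.7]
tool_rot: [0.741, -0.671, 0.002, -0.001]
ft_force: [0.4, 0.3, -0.0]
finger_gap: 36.5
```

Call:
servo_tool(
  series=[
    {"dx":0,"dy":0,"dz":0.002,"ax":0,"ay":0,"az":0,"hand":0.2},
  ],
)

```text
time: 19.77
tool_pos: [485.0, -12.7, 87.6]
tool_rot: [0.741, -0.671, 0.002, -0.001]
ft_force: [-0.1, -0.5, -1.1]
finger_gap: 37.0
```

Call:
servo_tool(
  series=[
    {"dx":0,"dy":0,"dz":0.0015,"ax":0,"ay":0,"az":0,"hand":0.2},
    {"dx":0,"dy":0,"dz":0.0005,"ax":0,"ay":0,"az":0,"hand":0.2},
  ],
)

```text
time: 20.02
tool_pos: [485.5, -12.7, 86.1]
tool_rot: [0.741, -0.671, 0.002, -0.001]
ft_force: [-1.0, -0.2, 7.6]
finger_gap: 36.8
```

Call:
servo_tool(
  series=[
    {"dx":0,"dy":0,"dz":0,"ax":0,"ay":0,"az":0,"hand":0.6},
    {"dx":0,"dy":0,"dz":0,"ax":0,"ay":0,"az":0,"hand":0.6},
    {"dx":0,"dy":0,"dz":0,"ax":0,"ay":0,"az":0,"hand":0.6},
    {"dx":0,"dy":0,"dz":-0.02,"ax":0,"ay":0,"az":0,"hand":0.6},
    {"dx":0,"dy":0,"dz":-0.05,"ax":0,"ay":0,"az":0,"hand":0.7},
    {"dx":0,"dy":0,"dz":-0.05,"ax":0,"ay":0,"az":0,"hand":0.7},
  ],
)

```text
time: 20.78
tool_pos: [482.4, -12.6, 205.5]
tool_rot: [0.741, -0.671, -0.001, 0.001]
ft_force: [0.5, 0.6, 0.5]
finger_gap: 59.7
```

Run:
```python
from h import *
snap("side","s10");blob("side","s10",(5,18));blob("side","s10",(120,160))
print("expected small rim/base",proj("side",[[480.6,-12.5,110],[480.6,-12.5,15]]))
print("B small rim px",proj("side",[[467.5,-328,103]]))
tilt(-1.472);plan([(467.5,-328,170)],-1.472,60)
```

```text
x0 274 y0 0 w 101 h 171 n 9451 c [331.6  57.8]
x0 195 y0 189 w 18 h 38 n 538 c [203.6 207.5]
x0 315 y0 208 w 25 h 24 n 465 c [327.4 220.3]
x0 186 y0 284 w 21 h 26 n 447 c [196.3 296.6]
x0 241 y0 261 w 28 h 37 n 886 c [254.2 279. ]
x0 183 y0 302 w 32 h 37 n 552 c [200.  325.7]
expected small rim/base [[201.79394097 191.15775526]
 [204.2848706  220.86742713]]
B small rim px [[196.54808112 291.05321402]]
turn to level (tool rotvec) [-0.0052 -0.001   0.0001]
at [485.8 -12.7 211.6] yaw -1.472 t 20.825 F [3.  0.1 6. ] gap 60.2
dx 0.0520 dy 0.0082 dz 0.0069 az 0.0001
dx 0.0520 dy 0.0082 dz 0.0069 az -0.0000
dx 0.0520 dy 0.0082 dz 0.0069 az -0.0000
dx 0.0520 dy 0.0082 dz 0.0069 az -0.0000
dx 0.0520 dy 0.0082 dz 0.0069 az -0.0000
dx 0.0520 dy 0.0082 dz 0.0069 az -0.0000
-- (467.5, -328, 170)
```

Call:
servo_tool(
  series=[
    {"dx":0.052,"dy":0.008,"dz":0.005,"ax":-0.005,"ay":0,"az":0,"hand":0.7},
    {"dx":0.052,"dy":0.008,"dz":0.007,"ax":0,"ay":0,"az":0,"hand":0.7},
    {"dx":0.052,"dy":0.008,"dz":0.007,"ax":0,"ay":0,"az":0,"hand":0.7},
    {"dx":0.052,"dy":0.008,"dz":0.007,"ax":0,"ay":0,"az":0,"hand":0.7},
    {"dx":0.052,"dy":0.008,"dz":0.007,"ax":0,"ay":0,"az":0,"hand":0.7},
    {"dx":0.035,"dy":0.005,"dz":0.007,"ax":0,"ay":0,"az":0,"hand":0.7},
    {"dx":0,"dy":0,"dz":0.001,"ax":0,"ay":0,"az":0,"hand":0.7},
    {"dx":0,"dy":0,"dz":0.001,"ax":0,"ay":0,"az":0,"hand":0.7},
  ],
)

```text
time: 21.82
tool_pos: [472.9, -319.4, 170.6]
tool_rot: [0.742, -0.67, 0.004, -0.002]
ft_force: [-0.3, 0.3, -0.1]
finger_gap: 59.9
```

Run:
```python
from h import *
tilt(-1.472);plan([(467.5,-328,125)],-1.472,60)
```

```text
turn to level (tool rotvec) [-0.0089 -0.0031  0.003 ]
at [ 472.9 -319.4  170.6] yaw -1.469 t 21.825 F [-0.3  0.3 -0.1] gap 59.9
dx 0.0080 dy 0.0062 dz 0.0456 az 0.0030
-- (467.5, -328, 125)
```

Call:
servo_tool(
  series=[
    {"dx":0.008,"dy":0.006,"dz":0.035,"ax":-0.009,"ay":-0.003,"az":0.003,"hand":0.7},
    {"dx":0,"dy":0.001,"dz":0.008,"ax":0,"ay":0,"az":0,"hand":0.7},
    {"dx":0,"dy":0.001,"dz":0.001,"ax":0,"ay":0,"az":0,"hand":0.7},
  ],
)

```text
time: 22.2
tool_pos: [467.2, -325.6, 126.9]
tool_rot: [0.742, -0.67, 0.001, -0.0]
ft_force: [0.4, 0.8, -0.1]
finger_gap: 59.8
```

Run:
```python
from h import *
tilt(-1.472);plan([(467.5,-328,81)],-1.472,60)
```

```text
turn to level (tool rotvec) [-0.0011 -0.0006  0.0033]
at [ 467.2 -325.6  126.9] yaw -1.469 t 22.2 F [ 0.4  0.8 -0.1] gap 59.8
dx 0.0024 dy -0.0001 dz 0.0459 az 0.0033
-- (467.5, -328, 81)
```

Call:
servo_tool(
  series=[
    {"dx":0.0024,"dy":0,"dz":0.022,"ax":0,"ay":0,"az":0.003,"hand":0.7},
    {"dx":0,"dy":0.0005,"dz":0.02,"ax":0,"ay":0,"az":0,"hand":0.7},
    {"dx":0,"dy":0.001,"dz":0.001,"ax":0,"ay":0,"az":0,"hand":0.7},
  ],
)

```text
time: 22.58
tool_pos: [468.5, -327.4, 86.7]
tool_rot: [0.742, -0.67, 0.003, -0.001]
ft_force: [-0.5, -0.0, -0.8]
finger_gap: 59.4
```

Call:
servo_tool(
  series=[
    {"dx":0,"dy":0.001,"dz":0.005,"ax":-0.005,"ay":0,"az":0,"hand":0.2},
    {"dx":0,"dy":0.001,"dz":0.001,"ax":0,"ay":0,"az":0,"hand":0.2},
    {"dx":0,"dy":0,"dz":0.001,"ax":0,"ay":0,"az":0,"hand":0.2},
    {"dx":0,"dy":0,"dz":0,"ax":0,"ay":0,"az":0,"hand":0.2},
  ],
)

```text
time: 23.08
tool_pos: [468.4, -328.2, 83.0]
tool_rot: [0.742, -0.67, 0.004, 0.001]
ft_force: [0.5, -0.0, -0.6]
finger_gap: 36.0
```

Run:
```python
from h import *
p=manip.sense()["tool_pos"];a=slot(-76,46);tilt(-1.472)
plan([(p[0],p[1],190),(a[0],a[1],190)],None,60)
```

```text
turn to level (tool rotvec) [-0.0039 -0.0072  0.0035]
at [ 468.4 -328.2   83. ] yaw -1.469 t 23.075 F [ 0.5 -0.  -0.6] gap 36.0
dx 0.0000 dy -0.0000 dz -0.0535 az -0.0000
dx 0.0000 dy -0.0000 dz -0.0535 az -0.0000
-- (np.float64(468.42409595706454), np.float64(-328.1806240187811), 190)
dx -0.0578 dy -0.0064 dz -0.0000 az -0.0000
dx -0.0578 dy -0.0064 dz -0.0000 az -0.0000
dx -0.0578 dy -0.0064 dz -0.0000 az -0.0000
dx -0.0578 dy -0.0064 dz -0.0000 az -0.0000
dx -0.0578 dy -0.0064 dz -0.0000 az -0.0000
dx -0.0578 dy -0.0064 dz -0.0000 az -0.0000
dx -0.0578 dy -0.0064 dz -0.0000 az -0.0000
-- (np.float64(471.5255692250134), np.float64(79.06304548656396), 190)
```

Call:
servo_tool(
  series=[
    {"dx":0,"dy":0,"dz":-0.03,"ax":0,"ay":0,"az":0,"hand":0.2},
    {"dx":0,"dy":0,"dz":-0.05,"ax":0,"ay":0,"az":0,"hand":0.2},
    {"dx":0,"dy":0,"dz":-0.05,"ax":0,"ay":0,"az":0,"hand":0.2},
    {"dx":-0.056,"dy":-0.006,"dz":0,"ax":0,"ay":0,"az":0,"hand":0.2},
    {"dx":-0.056,"dy":-0.006,"dz":0,"ax":0,"ay":0,"az":0,"hand":0.2},
    {"dx":-0.056,"dy":-0.006,"dz":0,"ax":0,"ay":0,"az":0,"hand":0.2},
    {"dx":-0.056,"dy":-0.006,"dz":0,"ax":0,"ay":0,"az":0,"hand":0.2},
    {"dx":-0.056,"dy":-0.006,"dz":0,"ax":0,"ay":0,"az":0,"hand":0.2},
    {"dx":-0.056,"dy":-0.006,"dz":0,"ax":0,"ay":0,"az":0,"hand":0.2},
    {"dx":-0.04,"dy":-0.006,"dz":0.001,"ax":0,"ay":0,"az":0,"hand":0.2},
  ],
)

```text
time: 24.32
tool_pos: [473.2, 58.3, 214.8]
tool_rot: [0.74, -0.673, 0.007, -0.001]
ft_force: [0.2, -0.0, -0.8]
finger_gap: 35.7
```

Call:
servo_tool(
  series=[
    {"dx":0,"dy":0,"dz":0.001,"ax":0,"ay":0,"az":0,"hand":0.2},
  ],
)

```text
time: 24.45
tool_pos: [473.1, 60.5, 213.9]
tool_rot: [0.741, -0.671, 0.007, -0.001]
ft_force: [0.3, 0.5, -0.6]
finger_gap: 35.9
```

Run:
```python
from h import *
a=slot(-76,46);tilt(-1.472)
plan([(a[0]+1,a[1],160)],-1.472,60)
```

```text
turn to level (tool rotvec) [-0.0105 -0.0088 -0.    ]
at [473.1  60.5 213.9] yaw -1.472 t 24.45 F [ 0.3  0.5 -0.6] gap 35.9
dx -0.0185 dy -0.0013 dz 0.0539 az -0.0001
-- (np.float64(472.5255692250134), np.float64(79.06304548656396), 160)
```

Call:
servo_tool(
  series=[
    {"dx":-0.017,"dy":-0.001,"dz":0.015,"ax":-0.01,"ay":-0.009,"az":0,"hand":0.2},
    {"dx":0,"dy":0.0005,"dz":0.03,"ax":0,"ay":0,"az":0,"hand":0.2},
    {"dx":0,"dy":0.001,"dz":0.011,"ax":0,"ay":0,"az":0,"hand":0.2},
    {"dx":0,"dy":0.001,"dz":0.002,"ax":0,"ay":0,"az":0,"hand":0.2},
  ],
)

```text
time: 24.95
tool_pos: [469.9, 77.0, 152.6]
tool_rot: [0.74, -0.673, -0.001, -0.0]
ft_force: [0.0, -0.5, 0.1]
finger_gap: 35.8
```

Run:
```python
from h import *
held((5,18),38,95,"s11",None,0)
a=slot(-76,46);tilt(-1.472)
plan([(a[0],a[1],107)],-1.472,60)
```

```text
cup x 468.6 bottom z 80.2 x off from TCP -1.1 TCP-bottom 72.5 bbox 188 151 17 35
turn to level (tool rotvec) [ 0.0012  0.0012 -0.0033]
at [469.7  77.  152.7] yaw -1.475 t 25.0 F [-0.5 -1.  -0.4] gap 36.0
dx -0.0019 dy -0.0020 dz 0.0457 az -0.0033
-- (np.float64(471.5255692250134), np.float64(79.06304548656396), 107)
```

Call:
servo_tool(
  series=[
    {"dx":-0.002,"dy":-0.003,"dz":0.02,"ax":0,"ay":0,"az":-0.003,"hand":0.2},
    {"dx":0,"dy":0,"dz":0.02,"ax":0,"ay":0,"az":0,"hand":0.2},
    {"dx":0,"dy":0,"dz":0.008,"ax":0,"ay":0,"az":0,"hand":0.2},
    {"dx":0,"dy":0,"dz":0.001,"ax":0,"ay":0,"az":0,"hand":0.2},
  ],
)

```text
time: 25.5
tool_pos: [475.4, 78.8, 105.3]
tool_rot: [0.74, -0.672, 0.001, -0.002]
ft_force: [0.2, 0.8, -0.1]
finger_gap: 36.0
```

Run:
```python
from h import *
held((5,18),38,95,"s12",None,0)
a=slot(-76,46);tilt(-1.472)
plan([(a[0]+1.1,a[1],92)],-1.472,60)
```

```text
cup x 478.8 bottom z -64.1 x off from TCP 3.3 TCP-bottom 169.6 bbox 192 165 21 62
turn to level (tool rotvec) [-0.0048  0.0016 -0.0028]
at [475.5  78.8 105.5] yaw -1.475 t 25.55 F [ 0.   0.2 -0. ] gap 36.0
dx -0.0006 dy 0.0028 dz 0.0135 az -0.0028
-- (np.float64(472.6255692250134), np.float64(79.06304548656396), 92)
```

Call:
servo_tool(
  series=[
    {"dx":-0.0005,"dy":0.003,"dz":0.006,"ax":-0.005,"ay":0,"az":0,"hand":0.2},
    {"dx":0,"dy":0.001,"dz":0.005,"ax":0,"ay":0,"az":0,"hand":0.2},
    {"dx":0,"dy":0.0005,"dz":0.004,"ax":0,"ay":0,"az":0,"hand":0.2},
  ],
)

```text
time: 25.92
tool_pos: [471.8, 79.0, 91.2]
tool_rot: [0.74, -0.672, 0.0, -0.002]
ft_force: [0.1, -0.0, -1.3]
finger_gap: 36.1
```

Call:
servo_tool(
  series=[
    {"dx":0,"dy":0.0005,"dz":0.002,"ax":0,"ay":0,"az":0,"hand":0.2},
    {"dx":0,"dy":0,"dz":0.001,"ax":0,"ay":0,"az":0,"hand":0.2},
  ],
)

```text
time: 26.18
tool_pos: [472.4, 79.2, 89.6]
tool_rot: [0.74, -0.672, 0.001, -0.002]
ft_force: [-5.1, -0.8, 23.6]
finger_gap: 35.9
```

Call:
servo_tool(
  series=[
    {"dx":0,"dy":0,"dz":-0.001,"ax":0,"ay":0,"az":0,"hand":0.6},
    {"dx":0,"dy":0,"dz":0,"ax":0,"ay":0,"az":0,"hand":0.6},
    {"dx":0,"dy":0,"dz":0,"ax":0,"ay":0,"az":0,"hand":0.6},
    {"dx":0,"dy":0,"dz":-0.02,"ax":0,"ay":0,"az":0,"hand":0.6},
    {"dx":0,"dy":0,"dz":-0.05,"ax":0,"ay":0,"az":0,"hand":0.85},
    {"dx":0,"dy":0,"dz":-0.05,"ax":0,"ay":0,"az":0,"hand":0.85},
  ],
)

```text
time: 26.92
tool_pos: [469.1, 78.5, 209.5]
tool_rot: [0.74, -0.672, -0.002, 0.001]
ft_force: [1.2, -0.5, -0.8]
finger_gap: 72.5
```

Run:
```python
from h import *
snap("side","s13",(120,130,320,350),2.7)
for h in((5,18),(45,90),(120,160)): print(h);blob("side","s13",h)
print("medium B rim px",proj("side",[[467.5,-328,79],[467.5,-328,55]]))
tilt(-1.472);plan([(467.5,-328,170)],-1.472,58)
```

```text
(5, 18)
x0 274 y0 0 w 101 h 171 n 9414 c [331.6  57.9]
x0 191 y0 169 w 22 h 58 n 844 c [201.7 197.9]
x0 315 y0 208 w 25 h 24 n 462 c [327.4 220.2]
(45, 90)
x0 323 y0 104 w 11 h 14 n 82 c [328.1 110.6]
x0 296 y0 177 w 46 h 30 n 716 c [317.5 190.9]
x0 184 y0 291 w 27 h 29 n 640 c [197.  305.3]
(120, 160)
x0 241 y0 261 w 28 h 37 n 887 c [254.3 279. ]
x0 183 y0 302 w 32 h 37 n 552 c [200.  325.7]
medium B rim px [[197.53056081 299.58841885]
 [198.48078495 307.81889323]]
turn to level (tool rotvec) [-0.0039  0.0019 -0.0028]
at [472.5  79.  215.5] yaw -1.475 t 26.975 F [3.  0.4 4.4] gap 72.8
dx 0.0506 dy 0.0055 dz 0.0057 az -0.0028
dx 0.0506 dy 0.0056 dz 0.0057 az -0.0000
dx 0.0506 dy 0.0056 dz 0.0057 az -0.0000
dx 0.0506 dy 0.0056 dz 0.0057 az -0.0000
dx 0.0506 dy 0.0056 dz 0.0057 az -0.0000
dx 0.0506 dy 0.0056 dz 0.0057 az -0.0000
dx 0.0506 dy 0.0056 dz 0.0057 az -0.0000
dx 0.0506 dy 0.0056 dz 0.0057 az -0.0000
-- (467.5, -328, 170)
```

View pics/s13.png

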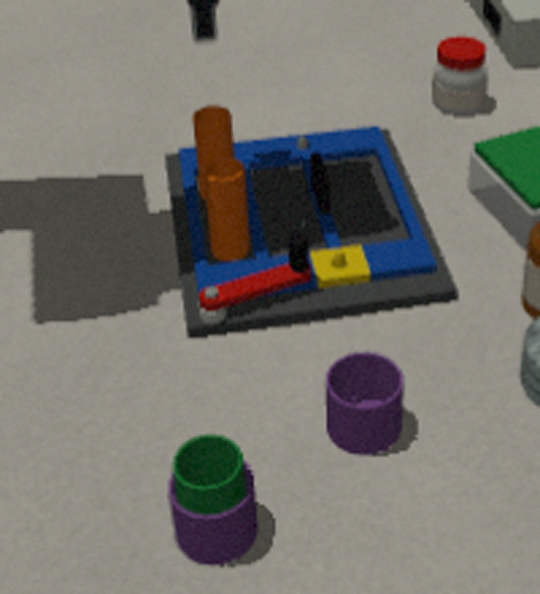

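Both small cups stand in the narrow slot, at (215,150) and (228,210). Medium B's rim is at (208,465), unmoved, so it's next.

Call:
servo_tool(
  series=[
    {"dx":0.052,"dy":0.0055,"dz":0,"ax":-0.004,"ay":0.002,"az":0,"hand":0.85},
    {"dx":0.052,"dy":0.0055,"dz":0.007,"ax":0,"ay":0,"az":0,"hand":0.85},
    {"dx":0.052,"dy":0.0055,"dz":0.007,"ax":0,"ay":0,"az":0,"hand":0.85},
    {"dx":0.052,"dy":0.0055,"dz":0.007,"ax":0,"ay":0,"az":0,"hand":0.85},
    {"dx":0.052,"dy":0.0055,"dz":0.007,"ax":0,"ay":0,"az":0,"hand":0.85},
    {"dx":0.052,"dy":0.0055,"dz":0.007,"ax":0,"ay":0,"az":0,"hand":0.85},
    {"dx":0.052,"dy":0.0055,"dz":0.007,"ax":0,"ay":0,"az":0,"hand":0.85},
    {"dx":0.025,"dy":0.005,"dz":0.007,"ax":0,"ay":0,"az":0,"hand":0.85},
    {"dx":0,"dy":0,"dz":0.001,"ax":0,"ay":0,"az":0,"hand":0.85},
  ],
)

```text
time: 28.1
tool_pos: [469.7, -324.1, 164.2]
tool_rot: [0.741, -0.671, 0.003, -0.003]
ft_force: [0.7, 0.6, 0.4]
finger_gap: 72.4
```

Run:
```python
from h import *
tilt(-1.472);plan([(467.5,-328,100)],-1.472,60)
```

```text
turn to level (tool rotvec) [-0.0084 -0.0007  0.0003]
at [ 469.7 -324.1  164.2] yaw -1.472 t 28.1 F [0.7 0.6 0.4] gap 72.4
dx 0.0018 dy 0.0013 dz 0.0321 az 0.0003
dx 0.0018 dy 0.0013 dz 0.0321 az -0.0000
-- (467.5, -328, 100)
```

Call:
servo_tool(
  series=[
    {"dx":0.002,"dy":0.0015,"dz":0.032,"ax":-0.008,"ay":0,"az":0,"hand":0.85},
    {"dx":0.002,"dy":0.001,"dz":0.032,"ax":0,"ay":0,"az":0,"hand":0.85},
    {"dx":0,"dy":0.001,"dz":0.001,"ax":0,"ay":0,"az":0,"hand":0.85},
  ],
)

```text
time: 28.48
tool_pos: [467.2, -326.3, 98.0]
tool_rot: [0.741, -0.671, 0.0, -0.0]
ft_force: [0.6, -0.3, 0.5]
finger_gap: 72.2
```

Run:
```python
from h import *
tilt(-1.472);plan([(467.5,-328,60)],-1.472,60)
```

```text
turn to level (tool rotvec) [-0.0006 -0.0001  0.0007]
at [ 467.2 -326.3   98. ] yaw -1.471 t 28.475 F [ 0.6 -0.3  0.5] gap 72.2
dx 0.0017 dy -0.0002 dz 0.0380 az 0.0007
-- (467.5, -328, 60)
```

Call:
servo_tool(
  series=[
    {"dx":0.0017,"dy":0,"dz":0.02,"ax":0,"ay":0,"az":0,"hand":0.85},
    {"dx":0,"dy":0.0005,"dz":0.016,"ax":0,"ay":0,"az":0,"hand":0.85},
    {"dx":0,"dy":0.001,"dz":0.001,"ax":0,"ay":0,"az":0,"hand":0.85},
  ],
)

```text
time: 28.85
tool_pos: [467.3, -327.5, 60.7]
tool_rot: [0.742, -0.67, 0.002, -0.0]
ft_force: [-0.4, 0.5, -0.4]
finger_gap: 72.6
```

Call:
servo_tool(
  series=[
    {"dx":0,"dy":0.001,"dz":0.002,"ax":0,"ay":0,"az":0,"hand":0.4},
    {"dx":0,"dy":0.0005,"dz":0.002,"ax":0,"ay":0,"az":0,"hand":0.4},
    {"dx":0,"dy":0,"dz":0.001,"ax":0,"ay":0,"az":0,"hand":0.4},
    {"dx":0,"dy":0,"dz":0,"ax":0,"ay":0,"az":0,"hand":0.4},
  ],
)

```text
time: 29.35
tool_pos: [466.8, -328.1, 59.5]
tool_rot: [0.742, -0.671, 0.003, -0.001]
ft_force: [-0.6, 0.4, -0.7]
finger_gap: 48.2
```

Run:
```python
from h import *
p=manip.sense()["tool_pos"];a=slot(-12,46);tilt(-1.472);print(a)
plan([(p[0],p[1],205),(a[0],a[1],205)],None,60)
```

```text
turn to level (tool rotvec) [-0.005  -0.0029  0.002 ]
[np.float64(535.2121933002768), np.float64(85.3887007013275)]
at [ 466.8 -328.1   59.5] yaw -1.47 t 29.35 F [-0.6  0.4 -0.7] gap 48.2
dx 0.0000 dy -0.0000 dz -0.0485 az -0.0000
dx 0.0000 dy -0.0000 dz -0.0485 az -0.0000
dx 0.0000 dy -0.0000 dz -0.0485 az -0.0000
-- (np.float64(466.7578666555981), np.float64(-328.1203784007993), 205)
dx -0.0578 dy -0.0157 dz -0.0000 az -0.0000
dx -0.0578 dy -0.0157 dz -0.0000 az -0.0000
dx -0.0578 dy -0.0157 dz -0.0000 az -0.0000
dx -0.0578 dy -0.0157 dz -0.0000 az -0.0000
dx -0.0578 dy -0.0157 dz -0.0000 az -0.0000
dx -0.0578 dy -0.0157 dz -0.0000 az -0.0000
dx -0.0578 dy -0.0157 dz -0.0000 az -0.0000
-- (np.float64(535.2121933002768), np.float64(85.3887007013275), 205)
```

Call:
servo_tool(
  series=[
    {"dx":0,"dy":0,"dz":-0.03,"ax":0,"ay":0,"az":0,"hand":0.4},
    {"dx":0,"dy":0,"dz":-0.05,"ax":0,"ay":0,"az":0,"hand":0.4},
    {"dx":0,"dy":0,"dz":-0.05,"ax":0,"ay":0,"az":0,"hand":0.4},
    {"dx":-0.056,"dy":-0.016,"dz":-0.005,"ax":0,"ay":0,"az":0,"hand":0.4},
    {"dx":-0.056,"dy":-0.016,"dz":0,"ax":0,"ay":0,"az":0,"hand":0.4},
    {"dx":-0.056,"dy":-0.016,"dz":0,"ax":0,"ay":0,"az":0,"hand":0.4},
    {"dx":-0.056,"dy":-0.016,"dz":0,"ax":0,"ay":0,"az":0,"hand":0.4},
    {"dx":-0.056,"dy":-0.016,"dz":0,"ax":0,"ay":0,"az":0,"hand":0.4},
    {"dx":-0.056,"dy":-0.016,"dz":0,"ax":0,"ay":0,"az":0,"hand":0.4},
    {"dx":-0.045,"dy":-0.01,"dz":0.001,"ax":0,"ay":0,"az":0,"hand":0.4},
  ],
)

```text
time: 30.6
tool_pos: [539.1, 68.0, 200.6]
tool_rot: [0.739, -0.674, 0.008, -0.004]
ft_force: [0.2, 0.2, -0.8]
finger_gap: 48.1
```

Call:
servo_tool(
  series=[
    {"dx":0,"dy":0,"dz":0.001,"ax":0,"ay":0,"az":0,"hand":0.4},
  ],
)

```text
time: 30.72
tool_pos: [539.5, 70.9, 199.8]
tool_rot: [0.74, -0.672, 0.009, -0.004]
ft_force: [-0.6, -0.2, -0.9]
finger_gap: 48.4
```

Run:
```python
from h import *
a=slot(-12,46);tilt(-1.472)
held((45,90),50,75,"s14",None,0)
blob("side","s14",(120,160))
plan([(a[0],a[1],130)],-1.472,60)
```

```text
turn to level (tool rotvec) [-0.0178 -0.0072 -0.0029]
cup x 539.4 bottom z 146.1 x off from TCP 0.2 TCP-bottom 53.5 bbox 213 132 20 34
x0 241 y0 261 w 28 h 37 n 885 c [254.2 279. ]
x0 183 y0 297 w 32 h 42 n 1079 c [198.6 317.3]
at [539.2  69.5 199.6] yaw -1.476 t 30.775 F [-0.5 -0.3 -1. ] gap 48.5
dx -0.0081 dy 0.0012 dz 0.0348 az -0.0040
dx -0.0081 dy 0.0012 dz 0.0348 az -0.0000
-- (np.float64(535.2121933002768), np.float64(85.3887007013275), 130)
```

Call:
servo_tool(
  series=[
    {"dx":-0.008,"dy":0.002,"dz":0.03,"ax":-0.018,"ay":-0.007,"az":-0.003,"hand":0.4},
    {"dx":-0.006,"dy":0.002,"dz":0.03,"ax":0,"ay":0,"az":0,"hand":0.4},
    {"dx":0,"dy":0.001,"dz":0.005,"ax":0,"ay":0,"az":0,"hand":0.4},
    {"dx":0,"dy":0.001,"dz":0.001,"ax":0,"ay":0,"az":0,"hand":0.4},
  ],
)

```text
time: 31.28
tool_pos: [533.3, 79.0, 133.6]
tool_rot: [0.74, -0.673, 0.001, -0.0]
ft_force: [0.0, 0.2, 0.2]
finger_gap: 48.3
```

Run:
```python
from h import *
a=slot(-12,46);tilt(-1.472)
held((45,90),50,75,"s15",None,0)
plan([(a[0],a[1],90)],-1.472,60)
```

```text
turn to level (tool rotvec) [-0.0015 -0.0014 -0.0043]
cup x 532.3 bottom z 78.3 x off from TCP -0.8 TCP-bottom 55.4 bbox 212 153 19 33
at [533.   79.  133.6] yaw -1.476 t 31.325 F [ 0.   0.3 -0.7] gap 48.0
dx -0.0061 dy -0.0028 dz 0.0436 az -0.0043
-- (np.float64(535.2121933002768), np.float64(85.3887007013275), 90)
```

Call:
servo_tool(
  series=[
    {"dx":-0.006,"dy":-0.003,"dz":0.015,"ax":0,"ay":0,"az":-0.004,"hand":0.4},
    {"dx":0,"dy":0.0005,"dz":0.02,"ax":0,"ay":0,"az":0,"hand":0.4},
    {"dx":0,"dy":0.0005,"dz":0.007,"ax":0,"ay":0,"az":0,"hand":0.4},
    {"dx":0,"dy":0.001,"dz":0.001,"ax":0,"ay":0,"az":0,"hand":0.4},
  ],
)

```text
time: 31.82
tool_pos: [536.2, 85.3, 91.0]
tool_rot: [0.741, -0.672, 0.003, -0.002]
ft_force: [-0.8, -0.6, 0.0]
finger_gap: 48.3
```

Run:
```python
from h import *
a=slot(-12,46);tilt(-1.472)
plan([(a[0]+.4,a[1],72)],-1.472,60)
```

```text
turn to level (tool rotvec) [-0.007  -0.0012 -0.0011]
at [536.2  85.3  91. ] yaw -1.473 t 31.825 F [-0.8 -0.6  0. ] gap 48.3
dx -0.0002 dy 0.0006 dz 0.0190 az -0.0011
-- (np.float64(535.6121933002768), np.float64(85.3887007013275), 72)
```

Call:
servo_tool(
  series=[
    {"dx":0,"dy":0.001,"dz":0.008,"ax":-0.007,"ay":-0.001,"az":0,"hand":0.4},
    {"dx":0,"dy":0.0007,"dz":0.006,"ax":0,"ay":0,"az":0,"hand":0.4},
    {"dx":0,"dy":0.0005,"dz":0.005,"ax":0,"ay":0,"az":0,"hand":0.4},
  ],
)

```text
time: 32.2
tool_pos: [535.0, 85.3, 72.0]
tool_rot: [0.741, -0.672, 0.001, -0.001]
ft_force: [0.7, 0.4, -0.3]
finger_gap: 48.1
```

Call:
servo_tool(
  series=[
    {"dx":0,"dy":0.0005,"dz":0.002,"ax":0,"ay":0,"az":0,"hand":0.4},
    {"dx":0,"dy":0,"dz":0.001,"ax":0,"ay":0,"az":0,"hand":0.4},
  ],
)

```text
time: 32.45
tool_pos: [534.7, 85.1, 69.8]
tool_rot: [0.741, -0.672, 0.001, -0.001]
ft_force: [-5.4, -1.3, 22.1]
finger_gap: 48.1
```

Call:
servo_tool(
  series=[
    {"dx":0,"dy":0,"dz":-0.001,"ax":0,"ay":0,"az":0,"hand":0.72},
    {"dx":0,"dy":0,"dz":0,"ax":0,"ay":0,"az":0,"hand":0.72},
    {"dx":0,"dy":0,"dz":0,"ax":0,"ay":0,"az":0,"hand":0.72},
    {"dx":0,"dy":0,"dz":-0.02,"ax":0,"ay":0,"az":0,"hand":0.72},
    {"dx":0,"dy":0,"dz":-0.05,"ax":0,"ay":0,"az":0,"hand":0.72},
    {"dx":0,"dy":0,"dz":-0.055,"ax":0,"ay":0,"az":0,"hand":1},
  ],
)

```text
time: 33.2
tool_pos: [531.6, 84.7, 194.4]
tool_rot: [0.741, -0.672, -0.002, 0.003]
ft_force: [0.7, -0.1, 0.1]
finger_gap: 77.2
```

Run:
```python
from h import *
snap("side","s16");blob("side","s16",(45,90));blob("side","s16",(120,160))
def bb(x,y,D,H):
    t=np.linspace(0,6.28,60);B=np.c_[x+D/2*np.cos(t),y+D/2*np.sin(t),0*t];a=proj("side",np.r_[B,B+[0,0,H]]);return a.min(0),a.max(0)
print("A",bb(587.5,-238,62,55),"B",bb(467.5,-328,62,55))
tilt(-1.472);plan([(587.5,-238,150)],-1.472,58)
```

```text
x0 323 y0 104 w 11 h 14 n 82 c [328.1 110.5]
x0 213 y0 172 w 19 h 32 n 519 c [222.3 187.6]
x0 296 y0 177 w 46 h 30 n 714 c [317.6 190.9]
x0 241 y0 261 w 28 h 37 n 884 c [254.3 279. ]
x0 183 y0 297 w 32 h 42 n 1082 c [198.6 317.2]
A (array([240.23440364, 259.17950915]), array([269.26991896, 298.0491722 ])) B (array([182.39584576, 295.36692071]), array([215.92935545, 338.84349482]))
turn to level (tool rotvec) [-0.0032 -0.0001 -0.0009]
at [535.5  85.3 201.7] yaw -1.473 t 33.25 F [ 2.2 -0.3  5.4] gap 83.7
dx 0.0545 dy -0.0034 dz 0.0086 az -0.0009
dx 0.0545 dy -0.0033 dz 0.0086 az -0.0000
dx 0.0545 dy -0.0033 dz 0.0086 az -0.0000
dx 0.0545 dy -0.0033 dz 0.0086 az -0.0000
dx 0.0545 dy -0.0033 dz 0.0086 az -0.0000
dx 0.0545 dy -0.0033 dz 0.0086 az -0.0000
-- (587.5, -238, 150)
```

Call:
servo_tool(
  series=[
    {"dx":0.0545,"dy":-0.0035,"dz":0.003,"ax":-0.003,"ay":0,"az":0,"hand":1},
    {"dx":0.0545,"dy":-0.0035,"dz":0.008,"ax":0,"ay":0,"az":0,"hand":1},
    {"dx":0.0545,"dy":-0.0035,"dz":0.008,"ax":0,"ay":0,"az":0,"hand":1},
    {"dx":0.0545,"dy":-0.0035,"dz":0.008,"ax":0,"ay":0,"az":0,"hand":1},
    {"dx":0.0545,"dy":-0.0035,"dz":0.01,"ax":0,"ay":0,"az":0,"hand":1},
    {"dx":0.036,"dy":-0.002,"dz":0.01,"ax":0,"ay":0,"az":0,"hand":1},
    {"dx":0,"dy":0,"dz":0.001,"ax":0,"ay":0,"az":0,"hand":1},
    {"dx":0,"dy":0,"dz":0.001,"ax":0,"ay":0,"az":0,"hand":1},
  ],
)

```text
time: 34.25
tool_pos: [589.9, -227.9, 153.3]
tool_rot: [0.742, -0.671, 0.003, -0.003]
ft_force: [-0.5, 0.0, 0.8]
finger_gap: 85.3
```

Run:
```python
from h import *
tilt(-1.472);plan([(587.5,-238,90)],-1.472,58)
```

```text
turn to level (tool rotvec) [-0.0092 -0.0004  0.002 ]
at [ 589.9 -227.9  153.3] yaw -1.47 t 34.25 F [-0.5  0.   0.8] gap 85.3
dx 0.0049 dy 0.0017 dz 0.0316 az 0.0020
dx 0.0049 dy 0.0017 dz 0.0316 az -0.0000
-- (587.5, -238, 90)
```

Call:
servo_tool(
  series=[
    {"dx":0.005,"dy":0.002,"dz":0.031,"ax":-0.009,"ay":0,"az":0.002,"hand":1},
    {"dx":0.005,"dy":0.001,"dz":0.031,"ax":0,"ay":0,"az":0,"hand":1},
    {"dx":0,"dy":0.001,"dz":0.001,"ax":0,"ay":0,"az":0,"hand":1},
  ],
)

```text
time: 34.62
tool_pos: [587.9, -234.8, 90.3]
tool_rot: [0.742, -0.67, 0.001, -0.0]
ft_force: [-0.4, 1.0, -0.4]
finger_gap: 85.4
```

Run:
```python
from h import *
tilt(-1.472);plan([(587.5,-238.2,25)],-1.472,58)
```

```text
turn to level (tool rotvec) [-0.0017 -0.0008  0.0039]
at [ 587.9 -234.8   90.3] yaw -1.468 t 34.625 F [-0.4  1.  -0.4] gap 85.4
dx 0.0017 dy 0.0004 dz 0.0327 az 0.0039
dx 0.0017 dy 0.0004 dz 0.0327 az -0.0000
-- (587.5, -238.2, 25)
```

Call:
servo_tool(
  series=[
    {"dx":0.0035,"dy":0.0005,"dz":0.018,"ax":0,"ay":0,"az":0.003,"hand":1},
    {"dx":0,"dy":0.0005,"dz":0.022,"ax":0,"ay":0,"az":0,"hand":1},
    {"dx":0,"dy":0.001,"dz":0.016,"ax":0,"ay":0,"az":0,"hand":1},
    {"dx":0,"dy":0.001,"dz":0.001,"ax":0,"ay":0,"az":0,"hand":1},
  ],
)

```text
time: 35.12
tool_pos: [587.6, -237.4, 33.8]
tool_rot: [0.742, -0.67, 0.003, -0.001]
ft_force: [1.4, -0.2, -0.3]
finger_gap: 85.9
```

Call:
servo_tool(
  series=[
    {"dx":0,"dy":0.001,"dz":0.003,"ax":0,"ay":0,"az":0,"hand":0.5},
    {"dx":0,"dy":0.0005,"dz":0.002,"ax":0,"ay":0,"az":0,"hand":0.5},
    {"dx":0,"dy":0,"dz":0.001,"ax":0,"ay":0,"az":0,"hand":0.5},
    {"dx":0,"dy":0,"dz":0,"ax":0,"ay":0,"az":0,"hand":0.5},
  ],
)

```text
time: 35.62
tool_pos: [587.3, -237.9, 31.7]
tool_rot: [0.742, -0.67, 0.004, -0.002]
ft_force: [-0.3, 0.2, -0.3]
finger_gap: 60.8
```

Run:
```python
from h import *
p=manip.sense()["tool_pos"];a=slot(64,46);tilt(-1.472);print(a)
plan([(p[0],p[1],165),(a[0],a[1],165)],None,60)
```

```text
turn to level (tool rotvec) [-0.0087 -0.0042  0.0031]
[np.float64(610.8400593896523), np.float64(92.90041626885917)]
at [ 587.3 -237.9   31.7] yaw -1.469 t 35.625 F [-0.3  0.2 -0.3] gap 60.8
dx 0.0000 dy -0.0000 dz -0.0444 az -0.0000
dx 0.0000 dy -0.0000 dz -0.0444 az -0.0000
dx 0.0000 dy -0.0000 dz -0.0444 az -0.0000
-- (np.float64(587.2852202964214), np.float64(-237.93352000084883), 165)
dx -0.0545 dy -0.0095 dz -0.0000 az -0.0000
dx -0.0545 dy -0.0095 dz -0.0000 az -0.0000
dx -0.0545 dy -0.0095 dz -0.0000 az -0.0000
dx -0.0545 dy -0.0095 dz -0.0000 az -0.0000
dx -0.0545 dy -0.0095 dz -0.0000 az -0.0000
dx -0.0545 dy -0.0095 dz -0.0000 az -0.0000
-- (np.float64(610.8400593896523), np.float64(92.90041626885917), 165)
```

Call:
servo_tool(
  series=[
    {"dx":0,"dy":0,"dz":-0.03,"ax":0,"ay":0,"az":0,"hand":0.5},
    {"dx":0,"dy":0,"dz":-0.045,"ax":0,"ay":0,"az":0,"hand":0.5},
    {"dx":0,"dy":0,"dz":-0.045,"ax":0,"ay":0,"az":0,"hand":0.5},
    {"dx":-0.054,"dy":-0.0095,"dz":0,"ax":0,"ay":0,"az":0,"hand":0.5},
    {"dx":-0.054,"dy":-0.0095,"dz":0,"ax":0,"ay":0,"az":0,"hand":0.5},
    {"dx":-0.054,"dy":-0.0095,"dz":0,"ax":0,"ay":0,"az":0,"hand":0.5},
    {"dx":-0.054,"dy":-0.0095,"dz":0,"ax":0,"ay":0,"az":0,"hand":0.5},
    {"dx":-0.054,"dy":-0.0095,"dz":0,"ax":0,"ay":0,"az":0,"hand":0.5},
    {"dx":-0.036,"dy":-0.006,"dz":0,"ax":0,"ay":0,"az":0,"hand":0.5},
    {"dx":0,"dy":0,"dz":0.001,"ax":0,"ay":0,"az":0,"hand":0.5},
  ],
)

```text
time: 36.88
tool_pos: [612.1, 79.9, 155.8]
tool_rot: [0.741, -0.671, 0.008, -0.004]
ft_force: [-0.7, 0.9, -1.3]
finger_gap: 60.3
```

Run:
```python
from h import *
a=slot(64,46);tilt(-1.472)
held((120,160),62,55,"s17",None,0)
plan([(a[0],a[1],115)],-1.472,60)
```

```text
turn to level (tool rotvec) [-0.0169 -0.0056 -0.0003]
cup x 612.1 bottom z 127.2 x off from TCP 0.2 TCP-bottom 28.3 bbox 240 141 22 29
at [611.9  78.6 155.5] yaw -1.473 t 36.925 F [-0.7 -0.3 -1.6] gap 60.7
dx -0.0143 dy -0.0004 dz 0.0405 az -0.0014
-- (np.float64(610.8400593896523), np.float64(92.90041626885917), 115)
```

Call:
servo_tool(
  series=[
    {"dx":-0.009,"dy":0,"dz":0.02,"ax":-0.017,"ay":-0.006,"az":0,"hand":0.5},
    {"dx":-0.006,"dy":0.001,"dz":0.018,"ax":0,"ay":0,"az":0,"hand":0.5},
    {"dx":0,"dy":0.001,"dz":0.001,"ax":0,"ay":0,"az":0,"hand":0.5},
    {"dx":0,"dy":0.001,"dz":0.001,"ax":0,"ay":0,"az":0,"hand":0.5},
  ],
)

```text
time: 37.42
tool_pos: [606.7, 90.8, 111.2]
tool_rot: [0.739, -0.673, -0.002, 0.002]
ft_force: [0.6, -0.4, -0.5]
finger_gap: 60.8
```

Run:
```python
from h import *
a=slot(64,46);tilt(-1.472)
held((120,160),62,55,"s18",None,0)
plan([(a[0],a[1],66)],-1.472,60)
```

```text
turn to level (tool rotvec) [ 0.0046  0.0001 -0.0051]
cup x 606.9 bottom z 78.7 x off from TCP 0.6 TCP-bottom 32.3 bbox 238 154 22 29
at [606.3  90.7 111.1] yaw -1.477 t 37.475 F [-1.4 -0.1 -0.5] gap 61.0
dx -0.0018 dy -0.0047 dz 0.0451 az -0.0052
-- (np.float64(610.8400593896523), np.float64(92.90041626885917), 66)
```

Call:
servo_tool(
  series=[
    {"dx":-0.002,"dy":-0.0045,"dz":0.015,"ax":0.004,"ay":0,"az":-0.005,"hand":0.5},
    {"dx":0,"dy":0,"dz":0.02,"ax":0,"ay":0,"az":0,"hand":0.5},
    {"dx":0,"dy":0.0005,"dz":0.008,"ax":0,"ay":0,"az":0,"hand":0.5},
    {"dx":0,"dy":0.0005,"dz":0.001,"ax":0,"ay":0,"az":0,"hand":0.5},
  ],
)

```text
time: 37.98
tool_pos: [610.0, 92.7, 64.1]
tool_rot: [0.741, -0.671, -0.0, 0.0]
ft_force: [-0.9, 0.7, -0.1]
finger_gap: 60.5
```

Run:
```python
from h import *
a=slot(64,46);tilt(-1.472)
held((120,160),62,55,"s19",None,0)
plan([(a[0]-.3,a[1],48)],-1.472,60)
```

```text
turn to level (tool rotvec) [ 0.0003  0.     -0.0004]
cup x 611.1 bottom z 30.4 x off from TCP 1.2 TCP-bottom 33.8 bbox 239 168 22 29
at [609.9  92.7  64.2] yaw -1.472 t 38.025 F [-0.1 -0.2 -0.9] gap 61.0
dx -0.0001 dy -0.0007 dz 0.0162 az -0.0004
-- (np.float64(610.5400593896524), np.float64(92.90041626885917), 48)
```

Call:
servo_tool(
  series=[
    {"dx":0,"dy":-0.0003,"dz":0.007,"ax":0,"ay":0,"az":0,"hand":0.5},
    {"dx":0,"dy":0,"dz":0.006,"ax":0,"ay":0,"az":0,"hand":0.5},
    {"dx":0,"dy":0,"dz":0.003,"ax":0,"ay":0,"az":0,"hand":0.5},
  ],
)

```text
time: 38.4
tool_pos: [611.0, 92.9, 48.2]
tool_rot: [0.741, -0.671, 0.001, -0.001]
ft_force: [-1.1, 0.4, -0.0]
finger_gap: 60.8
```

Call:
servo_tool(
  series=[
    {"dx":0,"dy":0,"dz":0.002,"ax":0,"ay":0,"az":0,"hand":0.5},
  ],
)

```text
time: 38.52
tool_pos: [610.9, 92.9, 46.2]
tool_rot: [0.741, -0.671, 0.0, -0.001]
ft_force: [-5.9, 2.1, 19.4]
finger_gap: 60.7
```

Call:
servo_tool(
  series=[
    {"dx":0,"dy":0,"dz":-0.001,"ax":0,"ay":0,"az":0,"hand":0.9},
    {"dx":0,"dy":0,"dz":0,"ax":0,"ay":0,"az":0,"hand":0.9},
    {"dx":0,"dy":0,"dz":0,"ax":0,"ay":0,"az":0,"hand":0.9},
    {"dx":0,"dy":0,"dz":-0.02,"ax":0,"ay":0,"az":0,"hand":0.9},
    {"dx":0,"dy":0,"dz":-0.045,"ax":0,"ay":0,"az":0,"hand":1},
    {"dx":0,"dy":0,"dz":-0.055,"ax":0,"ay":0,"az":0,"hand":1},
  ],
)

```text
time: 39.28
tool_pos: [608.6, 92.5, 168.9]
tool_rot: [0.741, -0.671, -0.002, 0.002]
ft_force: [0.5, 0.3, 0.5]
finger_gap: 85.4
```

Run:
```python
from h import *
snap("side","s20");blob("side","s20",(120,160))
tilt(-1.472);plan([(560,-200,185),(467.5,-328,150)],-1.472,56)
```

```text
x0 239 y0 174 w 22 h 28 n 519 c [249.8 187.1]
x0 183 y0 297 w 32 h 42 n 1083 c [198.6 317.4]
turn to level (tool rotvec) [-0.0066  0.0002 -0.0004]
at [613.   93.2 177.4] yaw -1.472 t 39.325 F [ 3.3 -0.1  5.4] gap 85.8
dx 0.0478 dy 0.0136 dz -0.0013 az -0.0004
dx 0.0477 dy 0.0136 dz -0.0013 az -0.0000
dx 0.0477 dy 0.0136 dz -0.0013 az -0.0000
dx 0.0477 dy 0.0136 dz -0.0013 az -0.0000
dx 0.0477 dy 0.0136 dz -0.0013 az -0.0000
dx 0.0477 dy 0.0136 dz -0.0013 az -0.0000
-- (560, -200, 185)
dx 0.0394 dy 0.0349 dz 0.0117 az -0.0000
dx 0.0394 dy 0.0349 dz 0.0117 az -0.0000
dx 0.0394 dy 0.0349 dz 0.0117 az -0.0000
-- (467.5, -328, 150)
```

Call:
servo_tool(
  series=[
    {"dx":0.048,"dy":0.0136,"dz":-0.005,"ax":-0.006,"ay":0,"az":0,"hand":1},
    {"dx":0.048,"dy":0.0136,"dz":-0.001,"ax":0,"ay":0,"az":0,"hand":1},
    {"dx":0.048,"dy":0.0136,"dz":0,"ax":0,"ay":0,"az":0,"hand":1},
    {"dx":0.048,"dy":0.0136,"dz":0,"ax":0,"ay":0,"az":0,"hand":1},
    {"dx":0.048,"dy":0.0136,"dz":0,"ax":0,"ay":0,"az":0,"hand":1},
    {"dx":0.048,"dy":0.0136,"dz":0,"ax":0,"ay":0,"az":0,"hand":1},
    {"dx":0.039,"dy":0.035,"dz":0.012,"ax":0,"ay":0,"az":0,"hand":1},
    {"dx":0.039,"dy":0.035,"dz":0.012,"ax":0,"ay":0,"az":0,"hand":1},
    {"dx":0.02,"dy":0.02,"dz":0.012,"ax":0,"ay":0,"az":0,"hand":1},
    {"dx":0,"dy":0,"dz":0.001,"ax":0,"ay":0,"az":0,"hand":1},
  ],
)

```text
time: 40.58
tool_pos: [484.6, -321.7, 162.5]
tool_rot: [0.742, -0.67, 0.013, -0.007]
ft_force: [-0.1, -0.1, -0.5]
finger_gap: 85.2
```

Run:
```python
from h import *
tilt(-1.472);plan([(467.3,-328,100)],-1.472,58)
```

```text
turn to level (tool rotvec) [-0.0272 -0.0093  0.0021]
at [ 484.6 -321.7  162.5] yaw -1.47 t 40.575 F [-0.1 -0.1 -0.5] gap 85.2
dx 0.0023 dy 0.0089 dz 0.0312 az 0.0020
dx 0.0023 dy 0.0089 dz 0.0312 az -0.0000
-- (467.3, -328, 100)
```

Call:
servo_tool(
  series=[
    {"dx":0.003,"dy":0.009,"dz":0.025,"ax":-0.027,"ay":-0.009,"az":0.002,"hand":1},
    {"dx":0.003,"dy":0.009,"dz":0.03,"ax":0,"ay":0,"az":0,"hand":1},
    {"dx":0,"dy":0.001,"dz":0.002,"ax":0,"ay":0,"az":0,"hand":1},
  ],
)

```text
time: 40.95
tool_pos: [470.2, -329.9, 108.4]
tool_rot: [0.741, -0.671, 0.003, -0.001]
ft_force: [0.2, -0.0, -0.0]
finger_gap: 85.7
```

Run:
```python
from h import *
tilt(-1.472);plan([(467.3,-328,30)],-1.472,58)
```

```text
turn to level (tool rotvec) [-0.0051 -0.0041  0.0005]
at [ 470.2 -329.9  108.4] yaw -1.472 t 40.95 F [ 0.2 -0.  -0. ] gap 85.7
dx -0.0011 dy 0.0013 dz 0.0392 az 0.0004
dx -0.0011 dy 0.0013 dz 0.0392 az -0.0000
-- (467.3, -328, 30)
```

Call:
servo_tool(
  series=[
    {"dx":-0.001,"dy":0.003,"dz":0.025,"ax":-0.005,"ay":-0.004,"az":0,"hand":1},
    {"dx":0,"dy":0.001,"dz":0.028,"ax":0,"ay":0,"az":0,"hand":1},
    {"dx":0,"dy":0.001,"dz":0.018,"ax":0,"ay":0,"az":0,"hand":1},
    {"dx":0,"dy":0.001,"dz":0.003,"ax":0,"ay":0,"az":0,"hand":1},
  ],
)

```text
time: 41.45
tool_pos: [471.1, -330.2, 39.1]
tool_rot: [0.742, -0.67, 0.005, -0.001]
ft_force: [-0.6, 0.4, -0.6]
finger_gap: 85.7
```

Call:
servo_tool(
  series=[
    {"dx":0,"dy":0.0005,"dz":0.003,"ax":0,"ay":0,"az":0,"hand":0.5},
    {"dx":0,"dy":0.0005,"dz":0.002,"ax":0,"ay":0,"az":0,"hand":0.5},
    {"dx":0,"dy":0,"dz":0.001,"ax":0,"ay":0,"az":0,"hand":0.5},
    {"dx":0,"dy":0,"dz":0,"ax":0,"ay":0,"az":0,"hand":0.5},
  ],
)

```text
time: 41.95
tool_pos: [472.2, -331.1, 37.9]
tool_rot: [0.742, -0.67, 0.008, -0.001]
ft_force: [-0.4, 0.9, -0.7]
finger_gap: 60.0
```

Run:
```python
from h import *
p=manip.sense()["tool_pos"];a=slot(64,-46);tilt(-1.472);print(a)
plan([(p[0],p[1],165),(a[0],a[1],165)],None,60)
```

```text
turn to level (tool rotvec) [-0.012  -0.0093  0.0029]
[np.float64(619.9331887608749), np.float64(1.3508941606678633)]
at [ 472.2 -331.1   37.9] yaw -1.469 t 41.95 F [-0.4  0.9 -0.7] gap 60.0
dx 0.0000 dy -0.0000 dz -0.0424 az -0.0000
dx 0.0000 dy -0.0000 dz -0.0424 az -0.0000
dx 0.0000 dy -0.0000 dz -0.0424 az -0.0000
-- (np.float64(472.1796491649573), np.float64(-331.11637800684656), 165)
dx -0.0451 dy -0.0258 dz -0.0000 az -0.0000
dx -0.0451 dy -0.0258 dz -0.0000 az -0.0000
dx -0.0451 dy -0.0258 dz -0.0000 az -0.0000
dx -0.0451 dy -0.0258 dz -0.0000 az -0.0000
dx -0.0451 dy -0.0258 dz -0.0000 az -0.0000
dx -0.0451 dy -0.0258 dz -0.0000 az -0.0000
dx -0.0451 dy -0.0258 dz -0.0000 az -0.0000
-- (np.float64(619.9331887608749), np.float64(1.3508941606678633), 165)
```

The grip is shallow and about 5 mm off centre, so I'm regrasping deeper.

Call:
servo_tool(
  series=[
    {"dx":0,"dy":0,"dz":0.001,"ax":0,"ay":0,"az":0,"hand":1},
    {"dx":0,"dy":0,"dz":0.001,"ax":0,"ay":0,"az":0,"hand":1},
    {"dx":0,"dy":0.001,"dz":0.001,"ax":0,"ay":0,"az":0,"hand":1},
    {"dx":-0.002,"dy":0.006,"dz":0.009,"ax":-0.012,"ay":-0.009,"az":0.003,"hand":1},
    {"dx":0,"dy":0.002,"dz":0.003,"ax":0,"ay":0,"az":0,"hand":1},
  ],
)

```text
time: 42.58
tool_pos: [462.9, -330.4, 22.0]
tool_rot: [0.741, -0.671, 0.0, 0.0]
ft_force: [-0.4, 0.0, 0.6]
finger_gap: 85.3
```

Call:
servo_tool(
  series=[
    {"dx":0,"dy":0.0005,"dz":0.001,"ax":0,"ay":0,"az":0,"hand":0.5},
    {"dx":0,"dy":0.0005,"dz":0.001,"ax":0,"ay":0,"az":0,"hand":0.5},
    {"dx":0,"dy":0,"dz":0.001,"ax":0,"ay":0,"az":0,"hand":0.5},
    {"dx":0,"dy":0,"dz":0,"ax":0,"ay":0,"az":0,"hand":0.5},
  ],
)

```text
time: 43.08
tool_pos: [461.9, -330.4, 20.9]
tool_rot: [0.741, -0.672, -0.0, -0.0]
ft_force: [-0.1, -0.5, -0.2]
finger_gap: 61.1
```

Call:
servo_tool(
  series=[
    {"dx":0,"dy":0,"dz":-0.03,"ax":0,"ay":0,"az":0,"hand":0.5},
    {"dx":0,"dy":0,"dz":-0.045,"ax":0,"ay":0,"az":0,"hand":0.5},
    {"dx":0,"dy":0,"dz":-0.05,"ax":0,"ay":0,"az":0,"hand":0.5},
    {"dx":-0.045,"dy":-0.026,"dz":0,"ax":0,"ay":0,"az":0,"hand":0.5},
    {"dx":-0.045,"dy":-0.026,"dz":0,"ax":0,"ay":0,"az":0,"hand":0.5},
    {"dx":-0.045,"dy":-0.026,"dz":0,"ax":0,"ay":0,"az":0,"hand":0.5},
    {"dx":-0.045,"dy":-0.026,"dz":0,"ax":0,"ay":0,"az":0,"hand":0.5},
    {"dx":-0.045,"dy":-0.026,"dz":0,"ax":0,"ay":0,"az":0,"hand":0.5},
    {"dx":-0.045,"dy":-0.026,"dz":0,"ax":0,"ay":0,"az":0,"hand":0.5},
    {"dx":-0.025,"dy":-0.012,"dz":0.001,"ax":0,"ay":0,"az":0,"hand":0.5},
  ],
)

```text
time: 44.32
tool_pos: [605.8, -13.9, 149.0]
tool_rot: [0.739, -0.674, 0.002, -0.001]
ft_force: [0.4, -0.0, -1.1]
finger_gap: 61.5
```

Call:
servo_tool(
  series=[
    {"dx":0,"dy":0,"dz":0.001,"ax":0,"ay":0,"az":0,"hand":0.5},
  ],
)

```text
time: 44.45
tool_pos: [606.2, -12.0, 147.7]
tool_rot: [0.74, -0.673, 0.002, -0.001]
ft_force: [0.3, -0.3, -1.1]
finger_gap: 61.3
```

Run:
```python
from h import *
a=slot(64,-46);tilt(-1.472)
held((120,160),62,55,"s21",None,0)
plan([(a[0]-5,a[1],110)],-1.472,60)
```

```text
turn to level (tool rotvec) [-0.004  -0.0006 -0.0036]
cup x 601.3 bottom z 94.8 x off from TCP -4.4 TCP-bottom 52.7 bbox 239 159 28 42
at [605.7 -12.9 147.5] yaw -1.477 t 44.5 F [-0.5 -0.2 -1.8] gap 61.0
dx -0.0133 dy -0.0106 dz 0.0375 az -0.0046
-- (np.float64(614.9331887608749), np.float64(1.3508941606678633), 110)
```

Call:
servo_tool(
  series=[
    {"dx":-0.007,"dy":-0.005,"dz":0.015,"ax":-0.004,"ay":0,"az":-0.004,"hand":0.5},
    {"dx":-0.007,"dy":-0.005,"dz":0.02,"ax":0,"ay":0,"az":0,"hand":0.5},
    {"dx":0,"dy":0,"dz":0.008,"ax":0,"ay":0,"az":0,"hand":0.5},
    {"dx":0,"dy":0,"dz":0.001,"ax":0,"ay":0,"az":0,"hand":0.5},
  ],
)

```text
time: 45.0
tool_pos: [613.1, -0.1, 98.9]
tool_rot: [0.74, -0.673, -0.001, 0.002]
ft_force: [-0.5, 0.1, -0.2]
finger_gap: 61.6
```

Run:
```python
from h import *
a=slot(64,-46);tilt(-1.472)
snap("side","s22",(180,140,300,240),6)
plan([(a[0]-5,a[1],60)],-1.472,60)
```

```text
turn to level (tool rotvec) [ 0.0041 -0.0008 -0.0037]
at [ 6.131e+02 -1.000e-01  9.910e+01] yaw -1.476 t 45.05 F [-0.4 -0.4 -1.4] gap 61.1
dx -0.0012 dy -0.0020 dz 0.0391 az -0.0038
-- (np.float64(614.9331887608749), np.float64(1.3508941606678633), 60)
```

View pics/s22.png

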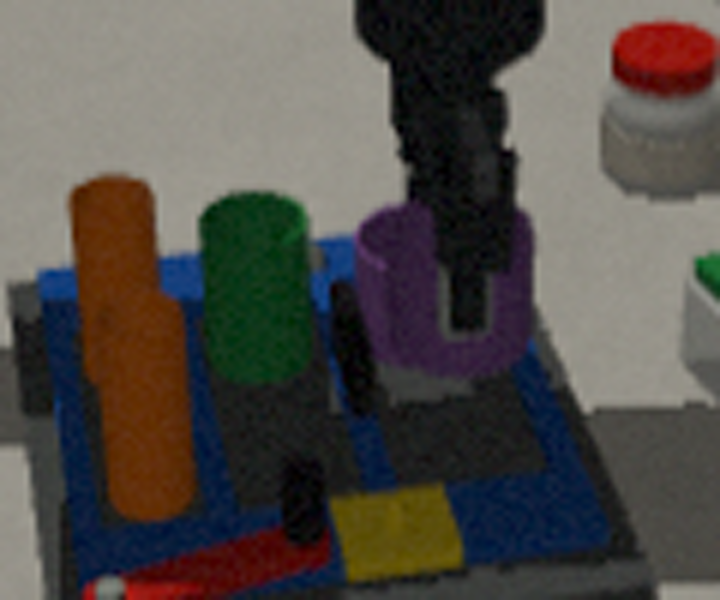

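Run:
```python
from h import *
g=lambda q:((q-[179.5,139.5])*6-.5).round(0)
t=np.linspace(0,6.28,60)
for x in(613,618,620):
    B=np.c_[x+31*np.cos(t),31*np.sin(t),0*t+78];a=g(proj("side",np.r_[B]));b=g(proj("side",B+[0,0,40]));print(x,"bottom cols",a[:,0].min(),a[:,0].max(),"low row",a[:,1].max(),"z+40 cols",b[:,0].min(),b[:,0].max())
```

```text
613 bottom cols 375.0 519.0 low row 378.0 z+40 cols 374.0 521.0
618 bottom cols 387.0 531.0 low row 377.0 z+40 cols 386.0 533.0
620 bottom cols 391.0 535.0 low row 377.0 z+40 cols 390.0 538.0
```

The right edge of the held cup is at column 531 and its bottom at row 377. That confirms cup x of about 618 and bottom z of about 78. The medium and both small cups stand in their slots. Descending.

Call:
servo_tool(
  series=[
    {"dx":-0.0012,"dy":-0.002,"dz":0.015,"ax":0.004,"ay":0,"az":-0.003,"hand":0.5},
    {"dx":0,"dy":0,"dz":0.018,"ax":0,"ay":0,"az":0,"hand":0.5},
    {"dx":0,"dy":0,"dz":0.007,"ax":0,"ay":0,"az":0,"hand":0.5},
    {"dx":0,"dy":0.0005,"dz":0.001,"ax":0,"ay":0,"az":0,"hand":0.5},
  ],
)

```text
time: 45.55
tool_pos: [614.7, 0.8, 55.5]
tool_rot: [0.741, -0.672, 0.001, -0.0]
ft_force: [0.6, 0.9, 0.1]
finger_gap: 61.2
```

Run:
```python
from h import *
a=slot(64,-46);tilt(-1.472)
plan([(a[0]-5,a[1],38)],-1.472,60)
```

```text
turn to level (tool rotvec) [-0.001  -0.0009 -0.0012]
at [614.7   0.8  55.5] yaw -1.473 t 45.55 F [0.6 0.9 0.1] gap 61.2
dx -0.0005 dy -0.0003 dz 0.0175 az -0.0012
-- (np.float64(614.9331887608749), np.float64(1.3508941606678633), 38)
```

Call:
servo_tool(
  series=[
    {"dx":-0.0005,"dy":0,"dz":0.007,"ax":0,"ay":0,"az":0,"hand":0.5},
    {"dx":0,"dy":0,"dz":0.006,"ax":0,"ay":0,"az":0,"hand":0.5},
    {"dx":0,"dy":0,"dz":0.004,"ax":0,"ay":0,"az":0,"hand":0.5},
  ],
)

```text
time: 45.92
tool_pos: [615.3, 1.3, 38.2]
tool_rot: [0.741, -0.672, 0.001, -0.001]
ft_force: [-0.2, 0.3, -0.6]
finger_gap: 61.0
```

Call:
servo_tool(
  series=[
    {"dx":0,"dy":0,"dz":0.0015,"ax":0,"ay":0,"az":0,"hand":0.5},
    {"dx":0,"dy":0,"dz":0.0005,"ax":0,"ay":0,"az":0,"hand":0.5},
  ],
)

```text
time: 46.18
tool_pos: [615.3, 1.4, 35.9]
tool_rot: [0.741, -0.672, 0.001, -0.001]
ft_force: [0.4, 0.3, -0.5]
finger_gap: 61.1
```

Call:
servo_tool(
  series=[
    {"dx":0,"dy":0,"dz":0.001,"ax":0,"ay":0,"az":0,"hand":0.5},
  ],
)

```text
time: 46.3
tool_pos: [615.6, 1.4, 35.5]
tool_rot: [0.741, -0.672, 0.001, -0.001]
ft_force: [-3.1, -1.2, 11.7]
finger_gap: 61.2
```

Call:
servo_tool(
  series=[
    {"dx":0,"dy":0,"dz":0,"ax":0,"ay":0,"az":0,"hand":0.86},
    {"dx":0,"dy":0,"dz":0,"ax":0,"ay":0,"az":0,"hand":0.86},
    {"dx":0,"dy":0,"dz":0,"ax":0,"ay":0,"az":0,"hand":0.86},
    {"dx":0,"dy":0,"dz":-0.02,"ax":0,"ay":0,"az":0,"hand":0.86},
    {"dx":0,"dy":0,"dz":-0.045,"ax":0,"ay":0,"az":0,"hand":0.86},
    {"dx":0,"dy":0,"dz":-0.055,"ax":0,"ay":0,"az":0,"hand":0.86},
    {"dx":0,"dy":0,"dz":-0.055,"ax":0,"ay":0,"az":0,"hand":0.86},
    {"dx":0.05,"dy":0,"dz":0,"ax":0,"ay":0,"az":0,"hand":0.86},
    {"dx":0.055,"dy":0.02,"dz":0,"ax":0,"ay":0,"az":0,"hand":0.86},
    {"dx":0.055,"dy":0.02,"dz":0,"ax":0,"ay":0,"az":0,"hand":0.86},
  ],
)

```text
time: 47.55
tool_pos: [593.7, -162.2, 226.9]
tool_rot: [0.743, -0.669, 0.006, -0.004]
ft_force: [0.4, -0.2, 0.2]
finger_gap: 73.3
```

Call:
servo_tool(
  series=[
    {"dx":0.055,"dy":0.02,"dz":0,"ax":0,"ay":0,"az":0,"hand":0.86},
    {"dx":0.055,"dy":0.02,"dz":0,"ax":0,"ay":0,"az":0,"hand":0.86},
    {"dx":0.055,"dy":0.02,"dz":0,"ax":0,"ay":0,"az":0,"hand":0.86},
    {"dx":0.04,"dy":0.02,"dz":0,"ax":0,"ay":0,"az":0,"hand":0.86},
    {"dx":0,"dy":0,"dz":0,"ax":0,"ay":0,"az":0,"hand":0.86},
  ],
)

```text
time: 48.18
tool_pos: [532.3, -385.3, 235.6]
tool_rot: [0.742, -0.67, 0.011, -0.004]
ft_force: [0.1, 0.6, -0.9]
finger_gap: 73.3
```

Run:
```python
from h import *
snap("side","s23");snap("top","t23")
A=cv2.imread("pics/s23_full.png")[140:240,170:300];B=cv2.imread("pics/t23_full.png")[145:265,215:365]
A=cv2.resize(A,(400,308),interpolation=cv2.INTER_CUBIC);B=cv2.resize(B,(400,320),interpolation=cv2.INTER_CUBIC)
C=np.zeros((320,800,3),np.uint8);C[:308,:400]=A;C[:,400:]=B;cv2.imwrite("pics/m23.png",C)
s=manip.sense();print(s["tool_pos"],s["ft_force"],s["time"])
```

```text
[ 533.43367908 -382.57905283  235.30503715] [1.1517972  0.44844026 0.99103459] 48.275
```

View pics/m23.png

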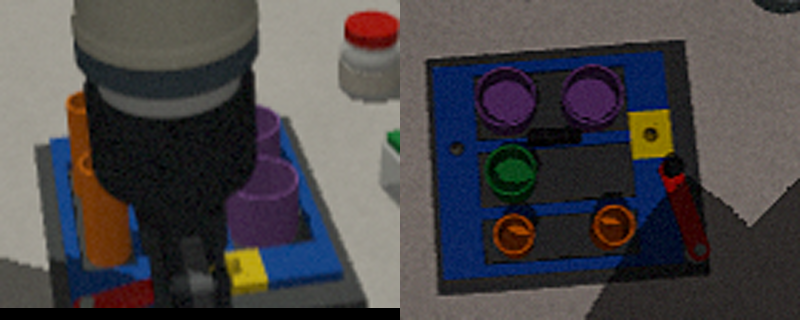

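All five cups stand upright in their slots, with both pins in their holes (456,148 and 650,134). I'll check the lock angle numerically from the knob top (673,164) and pivot (698,250), and compare the bystanders before and after.

Run:
```python
from h import *
f=lambda u,v:((u-400)/2.667+215,v/2.667+145)
P=np.array([465.7,-105.4]);
for v in(164,168):
    k=ray("top",*f(673,v),73)[:2]+[1.6,-.7];d=k-P;print(k,np.hypot(*d),np.arctan2(d[1],d[0])+np.pi/2-.099)
b=1.815-np.pi/2+.099;q=proj("top",[[P[0]+85*np.cos(b),P[1]+85*np.sin(b),73]])[0];print("expected knob px",(q-[215,145])*2.667+[400,0])
a=cv2.imread("pics/t0_full.png");c=cv2.imread("pics/t23_full.png");d=cv2.absdiff(a,c).max(2);print("bystander region diff",[(int((d[90:155,x0:x1]>60).sum())) for x0,x1 in((180,220),(250,305),(310,345),(340,380))])
```

```text
[546.23011292 -75.24265615] 85.99165351954767 1.8301156807568806
[542.26783038 -75.23142331] 82.29687521166989 1.8471292395025698
expected knob px [675.29372834 162.93245443]
bystander region diff [0, 0, 0, 0]
```

The knob is where the end stop puts it, within camera error, and the bystanders are unmoved. Handing in.

```bash
python3 -c "
from rig import manip
print(manip.hand_in())"
```

```text
the job is handed in; nothing more can be done
None
```

I handed the job in at about 48 s of the 208 s allowed. The frame is seated and locked, and all five cups stand in their slots. `hand_in()` reported no verdict.

- **Frame:** It lies flat on the base with both pins through their holes, the yellow-marked hole on the yellow pin.
- **Lock:** I swung the red arm until the push force rose to 19 N with no further travel. In the last top picture the knob read 1.83–1.85 rad against the stop's 1.815, within camera error.
- **Cups:** After locking, I unnested the cups and placed two small, one medium and two large. Only one medium cup was present. Each cup touched down at base height (the contact force showed it), and the last top picture shows each one upright in the slot of its size.
- **Bystanders:** The before-and-after pictures show no change around the jar, tip box, bottle and dishes.

Neither of these two problems affected the result:
- **Camera disagreement:** The side camera read y about 4–5 mm lower than the top camera. I corrected for this using where the frame was gripped and seated.
- **Drift and regrasp:** The arm drifted a few millimetres while the fingers closed, so I regrasped the last large cup deeper before lifting it.

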